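# Settle the model carrier on its kinematic base and try it with the square

## Task

The plate that carries the plaster leg model was set down off its seats on the kinematic base. Keep off the fresh plaster and do not lift the plate: slide it along the base until its three ball feet settle fully into the cone, the groove and the flat recess. Then take the try square, press it, standing on the bench, against the ground faces of base and plate to check that they are flush, and leave it standing there against both; disturb nothing else on the bench.

Things in the scene. Friction and masses are not known exactly. Their poses are not given: they have to be found in the camera images.
- base: kinematic base: steel block bolted to the bench, 45 mm high, flat-topped, with three seats of darker steel sunk in its top. Origin on the bench (z = 0), right under the middle of the plate when that is home; z up. The block reaches from x = -110 to 110 and y = -75 to 115 mm. Its ground face is the side at y = -75 mm
- base_face (a point): on the base's ground face (normal -y of the base, 220 mm long, 45 mm high), in the middle of its length, 22 mm above the bench; axes as the base's
- carrier: loose aluminium plate, 160 (x) x 150 (y) x 10 mm, on three ball feet, about 0.84 kg in all. Origin in the middle of its underside, z up. Home: x, y and yaw as the base, underside 61 mm above the bench; with the balls on the base's top, 70 mm. Starts 20 to 43 mm to +x and 28 to 48 mm to +y of home (base axes), turned up to 0.15 rad. Its ground face, y = -75 mm, is flush with the base's at home
- model: fresh, easily marked plaster model of a child's lower leg, part of the carrier: a blunt upright white form, 80 mm across at the bottom, tapering to 58 mm near the top, 115 mm high, in the middle of the plate; origin at the centre of its underside, 16 mm above the plate's underside
- cone_foot (a point): centre of the ball foot for the cone (carrier frame: -55, -45, -13 mm). All three balls are polished steel, 24 mm across, and slide easily on the base; a ball drops 9 mm into its seat once its centre is inside the seat's mouth
- groove_foot (a point): centre of the ball foot for the groove (carrier frame: 55, -45, -13 mm)
- flat_foot (a point): centre of the ball foot for the flat recess (carrier frame: 0, 50, -13 mm)
- cone_seat (a point): centre of the ball when home in the cone (base frame: -55, -45, 48 mm). The cone is 28 mm across at the base's top, 14 mm deep, with 45 degree walls
- groove_seat (a point): centre of the ball when home in the groove (base frame: 55, -45, 48 mm). The V groove, 28 mm wide at the top, 14 mm deep with 45 degree walls, runs along the base's x at y = -45 mm, from x = 25 mm to the edge at x = 110 mm, where it is open
- flat_seat (a point): centre of the ball when home on the flat (base frame: 0, 50, 48 mm): a flat-bottomed round recess, 36 mm across and 9 mm deep
- square: steel try square, 0.28 kg, standing on its stock. Origin at the centre of the stock's underside, z up. Stock 70 (x) x 24 (y) x 20 mm high; blade 30 (x) x 8 (y) mm, rising from the stock to 125 mm above its underside, its middle at x = 20 mm. The measuring edge, flush with the stock's end, is the face at x = +35 mm (normal +x), 125 mm high
- square_foot (a point): on the measuring edge, 10 mm above the stock's underside (square frame: 35, 0, 10 mm)
- square_top (a point): on the measuring edge, 120 mm above the stock's underside (square frame: 35, 0, 120 mm)
- rasp: plane-type plaster rasp with a wooden handle, 260 mm long, 45 mm high; origin at the centre of its underside; to be left alone
- bowl: black rubber mixing bowl, 136 mm across, 75 mm high; origin at the centre of its underside; to be left alone
- brush: flat brush with a wooden handle, 190 mm long, 20 mm high, lying; origin at the centre of its underside; to be left alone
- sanding_block: cork sanding block, 100 x 60 x 31 mm; origin at the centre of its underside; to be left alone
- jar: white screw-top jar, 72 mm across, 85 mm high; origin at the centre of its underside; to be left alone
- tape: roll of paper tape lying flat, 104 mm across, 25 mm high; origin at the centre of its underside; to be left alone
- forearm_model: a standing white plaster forearm, 76 mm across at the foot, 134 mm high; origin at the centre of its underside; to be left alone
Things that resemble listed ones, but are neither listed nor needed, are in the scene too. Leave any brown look-alike of the carrier alone. Of the things that look like the square, take the one that is farthest from the robot's base at the start.

How it is judged:
By the outcome, as a careful person would: the job done as asked, in the order asked, and still so for the second after the job is handed in, with the robot touching nothing.
It also fails if it takes over 69 s, if anything falls off the work surface, if the arm or the gripper's body presses on something with over 40 N, if the wrist force passes 120 N, or if a joint passes its speed limit or range.

## Robot

A 6-joint arm with a two-finger parallel gripper is mounted at the origin on the work surface. World frame = base frame: x ahead of the robot, y to its left, z up, the work surface at z = 0. Lengths are in m, angles in rad, forces in N, time in s.
With the tool pointing down it reaches from about 0.3 to 1 m from the base axis. Payload 5.1 kg.
Tool frame: the origin (TCP) lies midway between the tips of the shut fingers; the grasp point (between the pads) lies 19 mm behind it; z points along the fingers, y is the direction in which the jaws open and shut (so a half turn about z gives the same grasp; the last joint's range is limited). The gripper opens to 95 mm and grips with 3 to 60 N. Pads are 20 mm wide; open, the fingers measure 119 mm over their backs; the gripper's body (75 mm by 180 mm) begins 59 mm behind the grasp point.
Start: joints at [1.132, 0.124, 1.65, -0, 1.367, -0.083], TCP at [0.226, 0.609, 0.188] pointing down, gripper open.
Joint ranges: [-2.61, 2.61], [-1.02, 2.33], [0.03, 2.71], [-1.35, 4.49], [0.32, 2.68], [-2.91, 2.91]. Speed limits (rad/s): [2.57, 2.57, 3.14, 3.14, 3.14, 3.14].

## Interface

Orientations are given as a unit quaternion [x, y, z, w].
In Python, from bench import env, cams, finder gives the robot as it stands.
- The arm moves only by the tool step_arm, never from a script. Its argument "rows" is a list that holds one entry, the list of rows, each a list of 7 numbers: the turn, a rotation vector about the world's x, y, z in rad, then the shift along the world's x, y, z in cm, then the closure, from -1 (fully open) to 1 (shut), so that 0 is half open. A call has 1 to 20 rows; each row shifts and turns the commanded pose from where the row before left it; what a row does not reach is not made up. A row lasts 1/12 s, in which the tool goes at most 41.7 mm and 7.16 degrees, less where a joint would pass 70% of its speed; a pose out of reach is approached as far as the arm can. A call with a gripper value outside its range is refused whole. The fingers move at their own pace and stop on an object; the grip force is fixed at half the most. Time passes only in rows, so rows that do not move let the fingers close. It gives the time, the measured TCP pose, the force and the opening at its end, in the units of the state.
- env.observe(): the state, without advancing time (a new reading comes with each control period).
- cams.read_camera(name): name is "scene" or "top"; returns (picture, depth): 480x640x3 uint8, red, green, blue; 480x640 float32, m along the optical axis (not along the pixel's ray), 0 where there is no reading.
- cams.camera_params(name): a dict with "camera_matrix" (3x3 intrinsics, pixels), "rvec" (rotation vector, rad) and "tvec" (3), from world to camera coordinates, as OpenCV has them. Camera axes: x right, y down, z forward; pixel columns grow to the right and rows downward; lengths in m; the calibration is good to about 2 mm. A picture is of the moment at which its call begins. camera_params takes no time and is no camera call.
- env.job_done(): hands the job in, once; it reports no verdict.
Trained networks look in the newest picture that a camera, given by its name, has taken for a name from the list of things; names that differ only in an ending like _2 or _b are one class to them, and where a whole thing is asked for, a point or a joint stands for the part that bears it (a point fixed in the world has none). Each returns a list of dicts, best first, with "score" (0 to 1); they miss things now and then, are a little off and sometimes report something else, mostly with a low value. They report only what shows in the picture. A call takes as long as a camera call. They do not tell look-alikes from the thing itself.
- finder.silhouettes(camera, target): "pixels" (480x640 bool, what is visible of it) and "position" ([row, column] in pixels, amid what is visible of it).
- finder.pinpoint(camera, target): "position" ([row, column] in pixels: a listed point, or the origin of a listed thing).
The state is a dict: "time": time; "joints": joint angles; "qvel": joint speeds; "joint_efforts": joint torques, N m; "ee_pos": TCP position; "tcp_rot": TCP orientation; "ft_force": force on the tool from outside, world axes, zero at the start; "ft_torque": the same for the moment, N m; "finger_gap": finger opening in m.
Only numpy, scipy, OpenCV 4.12 (cv2) and the standard library are available. Lean on these libraries where they do the work, as an engineer would, in place of code of your own. Each camera call takes 0.05 s, during which the arm holds its last target.

## Working session

There is one attempt and no reset: what is moved stays moved. The work goes in short steps, Python scripts to look and compute and a tool call to move; the robot and the scene stay as the last step left them, time stands still between calls to the robot, and variables do not carry over. Pictures are saved under pics/ and viewed, and the job is handed in when it is done.

Besides the shell and the picture viewer there is one more tool, called after "Request:" in YAML: its name, and indented under it one key for each argument. step_arm: Moves the arm, as the interface text tells. Its arguments: {"type":"object","properties":{"rows":{"type":"array","items":{"type":"array","items":{"type":"array","items":{"type":"number"}}}}},"required":["rows"]}

```bash
ls; mkdir -p pics; python3 - <<'E'
from bench import env,cams,finder
import cv2,numpy as np
s=env.observe();print({k:np.round(v,3).tolist() for k,v in s.items()})
for n in("scene","top"):
    p,d=cams.read_camera(n);cv2.imwrite(f"pics/{n}0.png",p[:,:,::-1]);np.save(f"pics/{n}0_d.npy",d)
    c=cams.camera_params(n);print(n,c)
E
```

```text
pics
{'time': 0.0, 'joints': [1.132, 0.124, 1.652, -0.0, 1.367, -0.083], 'qvel': [0.001, -0.001, 0.001, -0.001, 0.0, -0.0], 'joint_efforts': [-0.001, -41.759, -35.994, 0.077, 0.049, -0.0], 'ee_pos': [0.226, 0.609, 0.187], 'tcp_rot': [0.177, 0.984, -0.001, -0.0], 'ft_force': [-0.144, 0.658, -0.561], 'ft_torque': [0.0, -0.045, -0.016], 'finger_gap': 0.095}
scene {'camera_matrix': array([[559.2090336 ,   0.        , 315.10442379],
       [  0.        , 559.2090336 , 235.25606041],
       [  0.        ,   0.        ,   1.        ]]), 'rvec': array([ 1.14625043,  2.48068882, -0.85550222]), 'tvec': array([ 0.28686729, -0.2044997 ,  1.52534477])}
top {'camera_matrix': array([[577.75786397,   0.        , 318.46643656],
       [  0.        , 577.75786397, 234.12411229],
       [  0.        ,   0.        ,   1.        ]]), 'rvec': array([ 2.17874855, -2.16104272,  0.15428694]), 'tvec': array([-0.00279453,  0.48253335,  1.49376655])}
```

View pics/scene0.png

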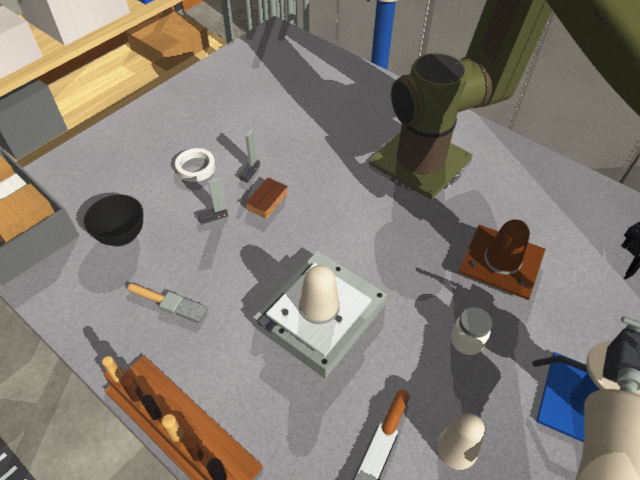

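View pics/top0.png

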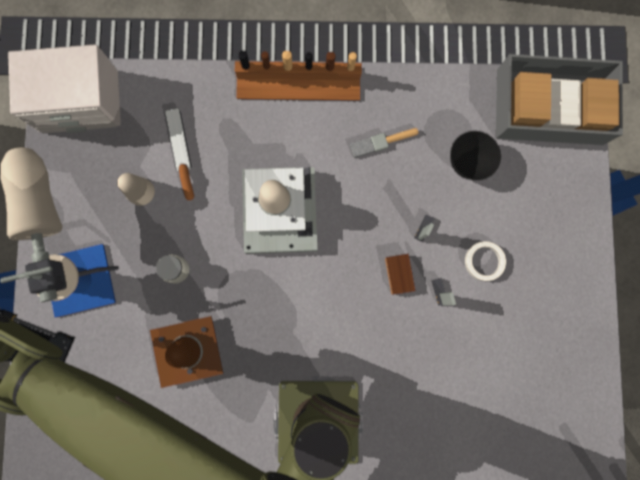

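Both pictures show the base with the grey plate on it: scene (322,310), top (278,208). There are two try-square look-alikes: A at scene (213,200), top (427,228), and B at scene (250,155), top (445,292). The robot's base is at top (318,430), so A looks farther away. The brown carrier look-alike is at top (185,350). Next I'll measure.

```bash
cat > h.py <<'E'
import cv2,numpy as np
from bench import env,cams,finder
C={n:cams.camera_params(n) for n in("scene","top")}
for c in C.values(): c['R']=cv2.Rodrigues(c['rvec'])[0]
def proj(n,P):
    c=C[n];return cv2.projectPoints(np.atleast_2d(np.array(P,float)),c['rvec'],c['tvec'],c['camera_matrix'],None)[0][:,0]
def onz(n,uv,z):
    c=C[n];K=c['camera_matrix'];r=c['R'].T@np.linalg.inv(K)@np.array([uv[0],uv[1],1.]);o=-c['R'].T@c['tvec']
    return o+r*(z-o[2])/r[2]
def cloud(n,d):
    c=C[n];K=c['camera_matrix'];v,u=np.indices(d.shape)
    X=np.stack([(u-K[0,2])/K[0,0]*d,(v-K[1,2])/K[1,1]*d,d],-1)
    W=(X-c['tvec'])@c['R'];W[d==0]=np.nan;return W
E
python3 - <<'E'
from h import *
for n in C:
  print(n,'cam at',(-C[n]['R'].T@C[n]['tvec']).round(3))
  p,d=cams.read_camera(n);W=cloud(n,d)
  for t in("square","carrier","base","model","rasp","bowl","brush","sanding_block","jar","tape","forearm_model"):
    for r in finder.silhouettes(n,t)[:4]:
      m=r['pixels'];X=W[m];X=X[~np.isnan(X[:,0])]
      print(t,round(r['score'],2),np.round(r['position']).astype(int),'n',m.sum(),'med',np.median(X,0).round(3),'zmax',np.percentile(X[:,2],98).round(3))
  for t in("cone_foot","groove_foot","flat_foot","cone_seat","groove_seat","flat_seat","base_face","base","carrier","square_foot","square_top","square"):
    for r in finder.pinpoint(n,t)[:3]: print('P',t,round(r['score'],2),np.round(r['position'],1))
  big=cv2.resize(p[150:270,230:450] if n=="top" else p[120:380,180:400],None,fx=3.4 if n=='top' else 2.3,fy=3.4 if n=='top' else 2.3,interpolation=cv2.INTER_CUBIC)
  cv2.imwrite(f"pics/{n}1.png",big[:,:,::-1])
print(env.observe()['time'])
E
```

```text
scene cam at [1.029 0.493 1.072]
square 0.87 [160 249] n 533 med [ 0.329 -0.318  0.033] zmax 0.126
square 0.63 [205 216] n 693 med [ 0.495 -0.27   0.041] zmax 0.126
carrier 0.83 [259 507] n 4441 med [0.205 0.346 0.037] zmax 0.154
carrier 0.68 [308 320] n 5071 med [0.591 0.136 0.081] zmax 0.2
base 0.95 [338 338] n 4123 med [0.588 0.141 0.044] zmax 0.049
base 0.48 [440 464] n 1964 med [0.62  0.483 0.083] zmax 0.133
base 0.25 [309 320] n 5155 med [0.591 0.136 0.081] zmax 0.2
model 0.82 [248 506] n 1583 med [0.204 0.344 0.111] zmax 0.156
model 0.64 [297 318] n 1675 med [0.586 0.131 0.163] zmax 0.201
rasp 0.8 [447 384] n 1853 med [0.692 0.37  0.025] zmax 0.041
bowl 0.91 [220 117] n 2344 med [ 0.683 -0.432  0.046] zmax 0.077
brush 0.98 [300 177] n 1232 med [ 0.741 -0.151  0.017] zmax 0.023
brush 0.45 [309 318] n 5267 med [0.591 0.136 0.081] zmax 0.2
sanding_block 0.67 [198 270] n 1024 med [ 0.389 -0.205  0.03 ] zmax 0.035
sanding_block 0.55 [340 338] n 3902 med [0.585 0.139 0.044] zmax 0.049
jar 0.7 [331 471] n 1464 med [0.409 0.383 0.076] zmax 0.088
tape 0.98 [172 197] n 818 med [ 0.42  -
[... 1951 characters left out ...]
 [202.1 255.9]
P groove_foot 0.91 [178.8 290.6]
P groove_foot 0.8 [336.3 163.2]
P groove_foot 0.38 [138.1 381.8]
P flat_foot 0.91 [368.3 188.4]
P flat_foot 0.74 [200.5 256.8]
P cone_seat 0.95 [230.6 305.8]
P cone_seat 0.7 [277.5 396.9]
P groove_seat 0.6 [185.  303.6]
P flat_seat 0.59 [188.5 139.5]
P flat_seat 0.46 [208.6 315.9]
P flat_seat 0.21 [267.6 173.4]
P base_face 0.86 [207.7 313. ]
P base 0.28 [210.5 313.3]
P carrier 0.91 [200.3 275.2]
P square_foot 0.61 [304.2 442. ]
P square_foot 0.5 [241.7 415.8]
P square_foot 0.33 [140.3 386.5]
P square_top 0.84 [305.6 451.7]
P square_top 0.63 [236.4 427. ]
P square_top 0.33 [230.7 304.3]
P square 0.89 [290.2 435.5]
P square 0.55 [228.3 423.2]
2.5
```

View pics/scene1.png

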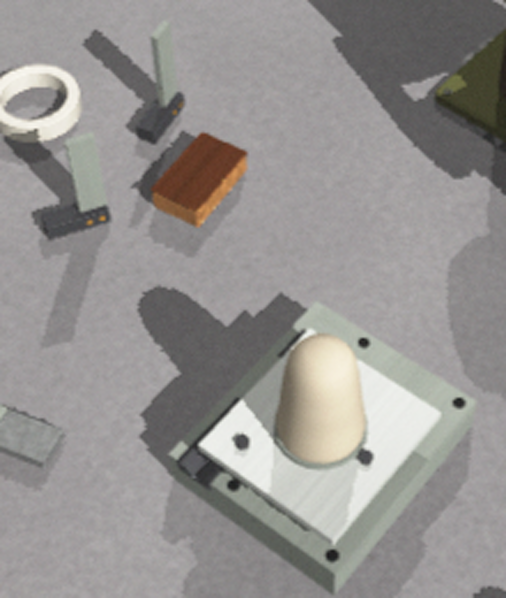

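View pics/top1.png

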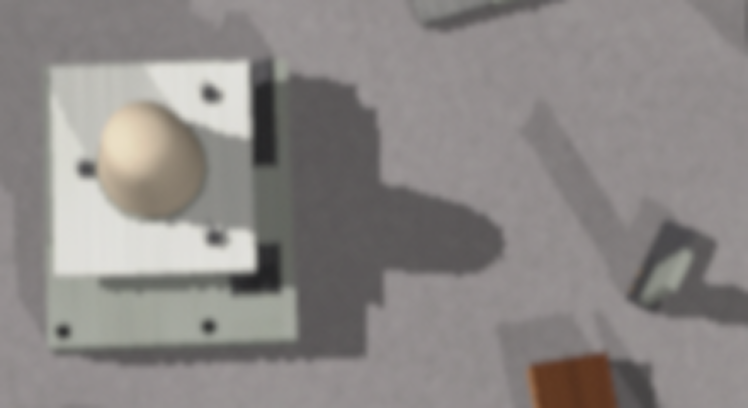

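```bash
cat > fit.py <<'E'
from h import *
from scipy.optimize import minimize
def rays(n,vu):
    c=C[n];K=c['camera_matrix']
    D=np.stack([(vu[:,1]-K[0,2])/K[0,0],(vu[:,0]-K[1,2])/K[1,1],np.ones(len(vu))],1)@c['R']
    return -c['R'].T@c['tvec'],D   # depth = t
def box(o,D,pose,lo,hi):
    x,y,a=pose;c,s=np.cos(a),np.sin(a);R=np.array([[c,s,0],[-s,c,0],[0,0,1]])
    oo=R@(o-np.array([x,y,0]));DD=D@R.T
    t1=(np.array(lo)-oo)/DD;t2=(np.array(hi)-oo)/DD
    tn=np.minimum(t1,t2).max(1);tf=np.maximum(t1,t2).min(1)
    return np.where(tn<tf,tn,np.inf)
BASE=[((-.11,-.075,0),(.11,.115,.045))]
def PLATE(z):return [((-.08,-.075,z),(.08,.075,z+.01))]
SQ=[((-.035,-.012,0),(.035,.012,.02)),((.005,-.004,.02),(.035,.004,.125))]
def render(o,D,items):
    t=-o[2]/D[:,2]
    for pose,bs in items:
        for lo,hi in bs:t=np.minimum(t,box(o,D,pose,lo,hi))
    return t
def fit(n,d,roi,mk,x0,zmask=None,step=None):
    # roi: world rect ->pixels
    W=cloud(n,d);m=(W[...,0]>roi[0])&(W[...,0]<roi[1])&(W[...,1]>roi[2])&(W[...,1]<roi[3])&(d>0)
    if zmask:m&=W[...,2]<zmask
    vu=np.argwhere(m);o,D=rays(n,vu.astype(float));dd=d[m]
    def f(p):
        e=np.abs(render(o,D,mk(p))-dd);return np.minimum(e,.02).mean()*1000
    best=None;x=np.array(x0,float)
    for k in range(4):
        sim=np.vstack([x]+[x+np.eye(len(x))[i]*step[i]*(1 if k%2 else -1)/(1+k) for i in range(len(x))])
        r=minimize(f,x,method='Nelder-Mead',options=dict(initial_simplex=sim,maxiter=900,xatol=1e-5,fatol=1e-5));x=r.x
    return x,r.fun,len(vu)
def rel(b,c):
    R=np.array([[np.cos(b[2]),np.sin(b[2])],[-np.sin(b[2]),np.cos(b[2])]]);return np.r_[R@(np.array(c[:2])-b[:2]),c[2]-b[2]]
E
python3 - <<'E'
from fit import *
for n in C:
    d=np.load(f'pics/{n}0_d.npy')
    x,f,k=fit(n,d,(.40,.72,0,.28),lambda p:[(p[:3],BASE),(p[3:],PLATE(.07))],[.55,.09,0,.58,.13,0],zmask=.085,step=[.02,.02,.1]*2)
    print(n,x.round(4),f,k,'rel',rel(x[:3],x[3:]).round(4))
    for c0 in((.495,-.272),(.327,-.319)):
        best=min((fit(n,d,(c0[0]-.07,c0[0]+.07,c0[1]-.07,c0[1]+.07),lambda p:[(p,SQ)],[*c0,a],step=[.02,.02,.4]) for a in np.arange(0,6.28,.7)),key=lambda r:r[1])
        print('sq',best[0].round(4),best[1:],np.hypot(*best[0][:2]))
E
```

```text
scene [0.5485 0.0856 0.0423 0.5676 0.1165 0.0407] 1.8433353450292806 15835 rel [ 0.0204  0.03   -0.0016]
sq [ 0.5049 -0.2807  2.6782] (np.float64(2.919417420906021), 2619) 0.5776547673290763
sq [ 0.3356 -0.319   3.4151] (np.float64(2.6016202930234735), 1953) 0.4630148702270743
top [0.5464 0.085  0.0446 0.5652 0.1159 0.0429] 2.8287100464253387 11142 rel [ 0.0202  0.03   -0.0016]
sq [ 0.5035 -0.2813  2.6725] (np.float64(3.0624885447727737), 2618) 0.5767668740731657
sq [ 0.3344 -0.3202  3.4083] (np.float64(2.721176243385542), 2720) 0.4629595025107811
```

The two cameras agree within about 2 mm:

- **Base:** (0.5475, 0.0853), yaw 0.043.
- **Carrier:** +20 mm in x and +30 mm in y from home, turned about 0.
- **Squares:** A is 0.577 m from the robot base and B is 0.463 m, so I take A at (0.504, -0.281), yaw 2.675.

I'll push the plate with both open fingertips flat on its edge, first on the +x face and then on the +y face.

Request:
step_arm:
  rows:
    - [[0,0,0,0,0,4,-1],[0,0,0,0,0,4,-1],[0,0,0.022,2.47,-2.71,0.4,-1],[0,0,0.022,2.47,-2.71,0.4,-1],[0,0,0.022,2.47,-2.71,0.4,-1],[0,0,0.022,2.47,-2.71,0.4,-1],[0,0,0.022,2.47,-2.71,0.4,-1],[0,0,0.022,2.47,-2.71,0.4,-1],[0,0,0.022,2.47,-2.71,0.4,-1],[0,0,0.022,2.47,-2.71,0.4,-1],[0,0,0.022,2.47,-2.71,0,-1],[0,0,0.022,2.47,-2.71,0,-1],[0,0,0.022,2.47,-2.71,0,-1],[0,0,0.022,2.47,-2.71,0,-1],[0,0,0.022,2.47,-2.71,0,-1],[0,0,0.022,2.47,-2.71,0,-1],[0,0,0.022,2.47,-2.71,0,-1],[0,0,0.022,2.47,-2.71,0,-1],[0,0,0.022,2.47,-2.71,0,-1],[0,0,0.022,2.47,-2.71,0,-1]]

```text
time: 4.17
ee_pos: [0.6721, 0.1199, 0.3005]
tcp_rot: [-0.021, 1.0, 0.0, 0.0]
ft_force: [0.4, 0.4, 0.1]
finger_gap: 0.0952
```

```bash
cat > st.py <<'E'
from bench import env
import numpy as np
from scipy.spatial.transform import Rotation as R
s=env.observe();M=R.from_quat(s['tcp_rot']).as_matrix()
print('t',s['time'],'tcp',np.round(s['ee_pos'],4),'yaw_y',round(np.arctan2(M[1,1],M[0,1]),4),'z',M[:,2].round(3),'F',np.round(s['ft_force'],2),'T',np.round(s['ft_torque'],2),'gap',round(s['finger_gap'],4),'j',np.round(s['joints'],2))
E
python3 st.py
```

```text
t 4.1667 tcp [0.6721 0.1199 0.3005] yaw_y 1.6119 z [ 0.  0. -1.] F [0.42 0.35 0.13] T [0.03 0.04 0.03] gap 0.0952 j [ 0.1   0.15  1.43  0.    1.56 -1.51]
```

Request:
step_arm:
  rows:
    - [[0,0,0,0,0,-3.5,-1],[0,0,0,0,0,-3.5,-1],[0,0,0,0,0,-3.5,-1],[0,0,0,0,0,-3.5,-1],[0,0,0,0,0,-3.5,-1],[0,0,0,0,0,-3.5,-1],[0,0,0,0,0,-2.25,-1],[0,0,0,0,0,-1,-1],[0,0,0,0,0,-0.5,-1],[0,0,0,0,0,0,-1]]

```text
time: 5.0
ee_pos: [0.6709, 0.1215, 0.0526]
tcp_rot: [-0.02, 1.0, -0.0, -0.0]
ft_force: [0.3, 0.6, 0.7]
finger_gap: 0.0949
```

```bash
python3 st.py; python3 - <<'E'
from h import *
for n in C:
    p,d=cams.read_camera(n)
    b=cv2.resize(p[130:270,210:350] if n=="top" else p[230:390,240:420],None,fx=3.3,fy=3.3,interpolation=cv2.INTER_CUBIC);cv2.imwrite(f'pics/{n}2.png',b[:,:,::-1])
E
```

```text
t 5.0 tcp [0.6709 0.1215 0.0526] yaw_y 1.611 z [-0.001 -0.    -1.   ] F [0.35 0.58 0.72] T [0.05 0.02 0.07] gap 0.0949 j [ 0.1   0.3   1.68 -0.    1.16 -1.51]
```

View pics/scene2.png

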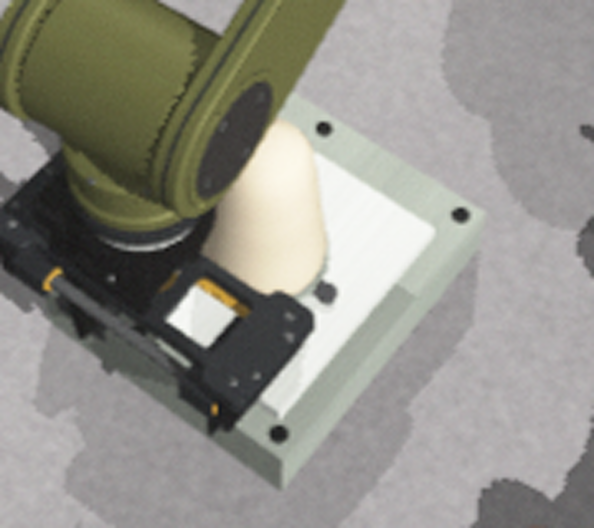

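View pics/top2.png

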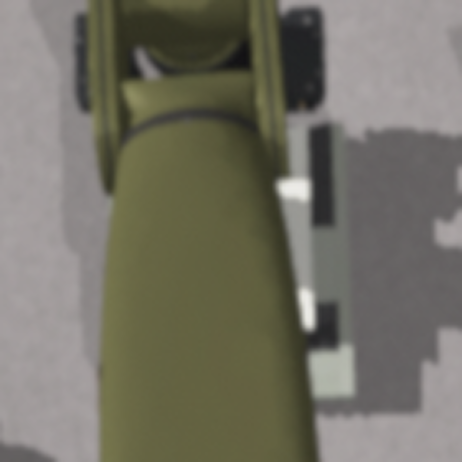

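```bash
python3 - <<'E'
from h import *
p,d=cams.read_camera("scene");W=cloud("scene",d)
s=3.3
for cx,cy in [(230,160),(200,205),(140,235),(250,120),(265,90),(300,60),(150,130),(285,200),(240,320),(60,275),(215,410),(190,360),(245,300)]:
    u=int(240+cx/s);v=int(230+cy/s);print((cx,cy),W[v,u].round(3))
E
```

```text
(230, 160) [0.672 0.181 0.364]
(200, 205) [0.692 0.18  0.348]
(140, 235) [0.7   0.146 0.295]
(250, 120) [0.656 0.179 0.377]
(265, 90) [0.641 0.176 0.382]
(300, 60) [0.611 0.172 0.371]
(150, 130) [0.699 0.158 0.396]
(285, 200) [0.58  0.142 0.182]
(240, 320) [0.656 0.172 0.183]
(60, 275) [0.694 0.074 0.169]
(215, 410) [0.702 0.196 0.173]
(190, 360) [0.64  0.119 0.045]
(245, 300) [0.65  0.172 0.197]
```

Request:
step_arm:
  rows:
    - [[0,0,0,-0.29,-0.013,0,-1],[0,0,0,-0.29,-0.013,0,-1],[0,0,0,-0.29,-0.013,0,-1],[0,0,0,-0.29,-0.013,0,-1],[0,0,0,-0.29,-0.013,0,-1],[0,0,0,-0.29,-0.013,0,-1],[0,0,0,-0.29,-0.013,0,-1],[0,0,0,-0.29,-0.013,0,-1],[0,0,0,-0.29,-0.013,0,-1],[0,0,0,-0.29,-0.013,0,-1],[0,0,0,-0.29,-0.013,0,-1],[0,0,0,-0.29,-0.013,0,-1],[0,0,0,0,0,0,-1]]

```text
time: 6.23
ee_pos: [0.6362, 0.1198, 0.0537]
tcp_rot: [-0.02, 1.0, -0.0, 0.0]
ft_force: [0.9, 0.2, 6.0]
finger_gap: 0.0954
```

```bash
python3 st.py
```

```text
t 6.2333 tcp [0.6362 0.1198 0.0537] yaw_y 1.6109 z [ 0.001 -0.    -1.   ] F [0.91 0.24 6.05] T [-0.16 -0.21 -0.01] gap 0.0954 j [ 0.1   0.23  1.76 -0.    1.15 -1.51]
```

Request:
step_arm:
  rows:
    - [[0,0,0,0.5,0.02,0,-1],[0,0,0,1.5,0.07,0,-1],[0,0,0,2,0.09,1,-1],[0,0,0,0,0,4,-1],[0,0,0,0,0,4,-1],[0,0,0,0,0,4,-1],[0,0,0,0,0,4,-1],[0,0,0,0,0,4,-1],[0,0,0,0,0,4,-1],[0,0,-0.1,0,3.5,0,-1],[0,0,-0.1,0,3.5,0,-1],[0,0,-0.1,0,3.5,0,-1],[0,0,-0.1,0,3.5,0,-1],[0,0,-0.1,0,3.5,0,-1],[0,0,-0.1,0,3.5,0,-1]]

```text
time: 7.48
ee_pos: [0.6745, 0.3328, 0.3005]
tcp_rot: [0.279, 0.96, -0.002, -0.002]
ft_force: [0.2, 0.3, 0.8]
finger_gap: 0.095
```

```bash
python3 st.py; cat > look.py <<'E'
import sys;from fit import *
tag=sys.argv[1];z=float(sys.argv[2]) if len(sys.argv)>2 else .07
for n in C:
    p,d=cams.read_camera(n);np.save(f'pics/{n}{tag}_d.npy',d)
    b=cv2.resize(p[130:270,210:350] if n=="top" else p[230:390,240:420],None,fx=3.3,fy=3.3,interpolation=cv2.INTER_CUBIC);cv2.imwrite(f'pics/{n}{tag}.png',b[:,:,::-1])
    x,f,k=fit(n,d,(.40,.72,0,.28),lambda p:[(p[:3],BASE),(p[3:],PLATE(z))],[.5475,.0853,.0434,.55,.1,.0434],zmask=.085,step=[.002,.002,.01,.02,.02,.1])
    W=cloud(n,d);q=rel(x[:3],x[3:])
    print(n,x.round(4),round(f,3),k,'rel',q.round(4))
    # height of plate top at its corners
    for lx,ly in((-.065,-.06),(.065,-.06),(-.065,.06),(.065,.06),(0,.06)):
        a=x[5];P=np.array([x[3]+lx*np.cos(a)-ly*np.sin(a),x[4]+lx*np.sin(a)+ly*np.cos(a),z+.01]);u,v=proj(n,P)[0].round().astype(int)
        w=W[v-2:v+3,u-2:u+3].reshape(-1,3);print('  corner',lx,ly,np.nanmedian(w,0).round(4))
E
python3 look.py 3
```

```text
t 7.4833 tcp [0.6745 0.3328 0.3005] yaw_y 1.0058 z [-0.005 -0.002 -1.   ] F [0.18 0.3  0.78] T [-0.03 -0.03 -0.01] gap 0.095 j [ 0.39  0.31  1.25  0.    1.59 -0.62]
scene [0.5485 0.0856 0.0424 0.5725 0.1121 0.1109] 1.821 13275 rel [0.0251 0.0255 0.0685]
  corner -0.065 -0.06 [0.5758 0.0984 0.1988]
  corner 0.065 -0.06 [0.6433 0.06   0.0801]
  corner -0.065 0.06 [0.6747 0.272  0.4096]
  corner 0.065 0.06 [0.6303 0.1791 0.0794]
  corner 0 0.06 [0.5669 0.1724 0.0789]
top [0.5464 0.085  0.0441 0.5703 0.1114 0.1123] 2.823 10559 rel [0.025  0.0253 0.0682]
  corner -0.065 -0.06 [0.5121 0.0445 0.0812]
  corner 0.065 -0.06 [0.6429 0.0588 0.0784]
  corner -0.065 0.06 [0.4982 0.1638 0.0792]
  corner 0.065 0.06 [0.6284 0.1793 0.0789]
  corner 0 0.06 [0.5633 0.1705 0.0798]
```

View pics/top3.png

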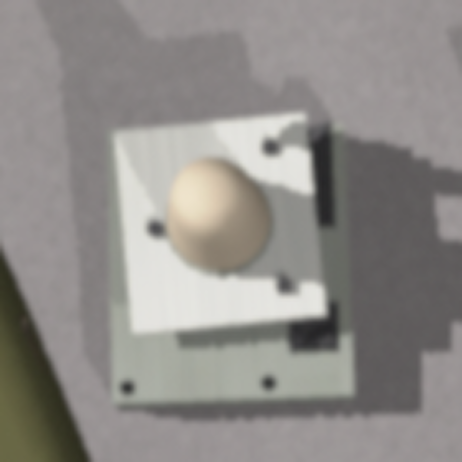

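View pics/scene3.png

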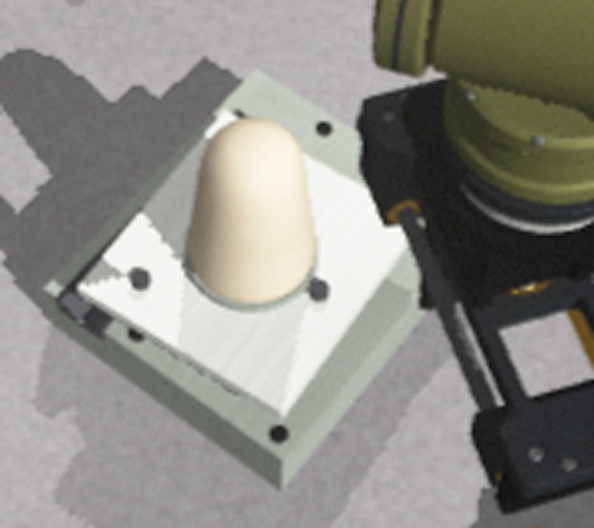

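The carrier ended up at (25, 25) mm with yaw +0.068, so the first push did not hold and it may have been dragged back on the retreat. I'll try again in small steps, checking the force and pose after each one, with the tips a little higher.

Request:
step_arm:
  rows:
    - [[0,0,0.101,0,-3.58,0,-1],[0,0,0.101,0,-3.58,0,-1],[0,0,0.101,0,-3.58,0,-1],[0,0,0.101,0,-3.58,0,-1],[0,0,0.101,0,-3.58,0,-1],[0,0,0.101,0,-3.58,0,-1],[0,0,0,0,0,-3.5,-1],[0,0,0,0,0,-3.5,-1],[0,0,0,0,0,-3.5,-1],[0,0,0,0,0,-3.5,-1],[0,0,0,0,0,-3.5,-1],[0,0,0,0,0,-3.5,-1],[0,0,0,0,0,-2.25,-1],[0,0,0,0,0,-1,-1],[0,0,0,0,0,0,-1]]

```text
time: 8.83
ee_pos: [0.6723, 0.116, 0.0555]
tcp_rot: [-0.023, 1.0, -0.0, -0.005]
ft_force: [-0.5, 0.3, 0.7]
finger_gap: 0.0951
```

```bash
python3 st.py;python3 - <<'E'
from h import *
p,d=cams.read_camera("scene");np.save('pics/s4_d.npy',d)
b=cv2.resize(p[210:390,230:420],None,fx=3.3,fy=3.3,interpolation=cv2.INTER_CUBIC);cv2.imwrite(f'pics/s4.png',b[:,:,::-1])
E
```

```text
t 8.8333 tcp [0.6723 0.116  0.0555] yaw_y 1.6169 z [-0.009 -0.001 -1.   ] F [-0.49  0.33  0.69] T [0.04 0.03 0.05] gap 0.0951 j [ 0.09  0.31  1.67 -0.    1.18 -1.52]
```

View pics/s4.png

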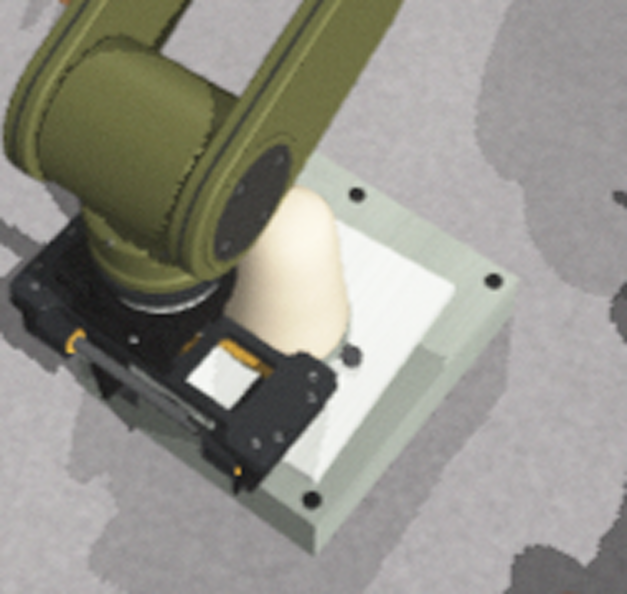

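```bash
python3 - <<'E'
from h import *
d=np.load('pics/s4_d.npy');W=cloud('scene',d)
s=3.3
for cx,cy in [(335,385),(328,392),(320,370),(300,362),(260,345),(215,325),(230,480),(240,488),(285,475),(215,440),(205,350),(235,375),(100,380),(75,345),(20,290)]:
    u=int(230+cx/s);v=int(210+cy/s);print((cx,cy),W[v,u].round(3))
t=np.array([.6723,.116]);a=1.613-np.pi/2
V=W.reshape(-1,3);V=V[~np.isnan(V[:,0])];R=np.array([[np.cos(a),np.sin(a)],[-np.sin(a),np.cos(a)]])
L=(V[:,:2]-t)@R.T
for z0 in np.arange(.09,.30,.02):
    m=(V[:,2]>z0)&(V[:,2]<z0+.02)&(abs(L[:,0])<.06)&(abs(L[:,1])<.12)
    if m.sum()>3: print(z0.round(2),m.sum(),'x',np.percentile(L[m,0],[1,99]).round(3),'y',np.percentile(L[m,1],[1,99]).round(3))
E
```

```text
(335, 385) [0.642 0.205 0.202]
(328, 392) [0.647 0.204 0.202]
(320, 370) [0.641 0.192 0.201]
(300, 362) [0.644 0.181 0.202]
(260, 345) [0.651 0.159 0.205]
(215, 325) [0.655 0.132 0.201]
(230, 480) [0.656 0.138 0.022]
(240, 488) [0.682 0.169 0.095]
(285, 475) [0.64  0.169 0.048]
(215, 440) [0.7   0.171 0.182]
(205, 350) [0.673 0.14  0.204]
(235, 375) [0.621 0.114 0.079]
(100, 380) [0.687 0.065 0.103]
(75, 345) [0.704 0.069 0.173]
(20, 290) [0.708 0.035 0.201]
0.09 39 x [-0.009  0.013] y [-0.054  0.053]
0.11 18 x [-0.002  0.013] y [-0.056 -0.047]
0.13 10 x [0.005 0.013] y [-0.052 -0.047]
0.15 81 x [-0.028  0.037] y [-0.079  0.083]
0.17 535 x [-0.018  0.037] y [-0.08   0.088]
0.19 1624 x [-0.03   0.036] y [-0.089  0.09 ]
0.21 151 x [0.004 0.027] y [-0.049  0.018]
0.23 20 x [0.021 0.035] y [-0.031  0.018]
0.25 445 x [-0.014  0.04 ] y [-0.049  0.038]
0.27 137 x [-0.009  0.039] y [-0.015  0.037]
0.29 262 x [0.007 0.04 ] y [-0.022  0.036]
```

Request:
step_arm:
  rows:
    - [[0,0,0,-0.25,-0.011,0,-1],[0,0,0,-0.25,-0.011,0,-1],[0,0,0,-0.25,-0.011,0,-1],[0,0,0,-0.25,-0.011,0,-1],[0,0,0,0,0,0,-1],[0,0,0,0,0,0,-1]]

```text
time: 9.38
ee_pos: [0.6664, 0.1165, 0.0612]
tcp_rot: [-0.023, 1.0, 0.0, 0.001]
ft_force: [0.9, -0.9, 0.0]
finger_gap: 0.095
```

```bash
python3 st.py; cat > lk.py <<'E'
import sys;from fit import *
# base known per camera; fit carrier only (x,y,yaw,z,pitch ignored)
B={'scene':np.array([.5485,.0856,.0423]),'top':np.array([.5464,.085,.0445])}
z=float(sys.argv[1]);ns=sys.argv[2:] or ['scene','top']
for n in ns:
    p,d=cams.read_camera(n)
    x,f,k=fit(n,d,(.40,.72,0,.28),lambda p:[(B[n],BASE),(p,PLATE(z))],[.56,.11,.06],zmask=.086,step=[.01,.01,.05])
    print(n,round(f,3),k,'rel',rel(B[n],x).round(4))
    cv2.imwrite(f'pics/{n}_{env.observe()["time"]:.2f}.png',p[:,:,::-1])
E
python3 lk.py .07
```

```text
t 9.3833 tcp [0.6664 0.1165 0.0612] yaw_y 1.6171 z [ 0.001  0.    -1.   ] F [ 0.9  -0.88  0.04] T [0.03 0.05 0.03] gap 0.095 j [ 0.09  0.28  1.69 -0.    1.17 -1.52]
scene 1.808 13451 rel [0.0251 0.0255 0.0679]
top 2.95 4898 rel [0.0251 0.0255 0.0666]
```

Request:
step_arm:
  rows:
    - [[0,0,0,-0.2,-0.009,-0.2,-1],[0,0,0,-0.2,-0.009,-0.2,-1],[0,0,0,-0.2,-0.009,0,-1],[0,0,0,-0.2,-0.009,0,-1],[0,0,0,-0.2,-0.009,0,-1],[0,0,0,-0.2,-0.009,0,-1],[0,0,0,0,0,0,-1]]

```text
time: 10.07
ee_pos: [0.6539, 0.1159, 0.0565]
tcp_rot: [-0.023, 1.0, 0.0, -0.0]
ft_force: [0.2, 0.6, 0.1]
finger_gap: 0.0953
```

```bash
python3 st.py; python3 lk.py .07
```

```text
t 10.0667 tcp [0.6539 0.1159 0.0565] yaw_y 1.617 z [-0. -0. -1.] F [0.19 0.63 0.13] T [ 0.05 -0.04 -0.02] gap 0.0953 j [ 0.09  0.26  1.72  0.    1.16 -1.52]
scene 1.833 13661 rel [0.0251 0.0254 0.0677]
top 2.999 4874 rel [0.0252 0.0255 0.0666]
```

```bash
ls pics; python3 - <<'E'
import cv2,glob
p=cv2.imread(sorted(glob.glob('pics/scene_10*.png'))[-1]);b=cv2.resize(p[230:370,240:390],None,fx=4,fy=4,interpolation=cv2.INTER_CUBIC);cv2.imwrite('pics/s5.png',b)
E
```

```text
s4.png
s4_d.npy
scene0.png
scene0_d.npy
scene1.png
scene2.png
scene3.png
scene3_d.npy
scene_10.12.png
scene_9.43.png
top0.png
top0_d.npy
top1.png
top2.png
top3.png
top3_d.npy
top_10.17.png
top_9.48.png
```

View pics/s5.png

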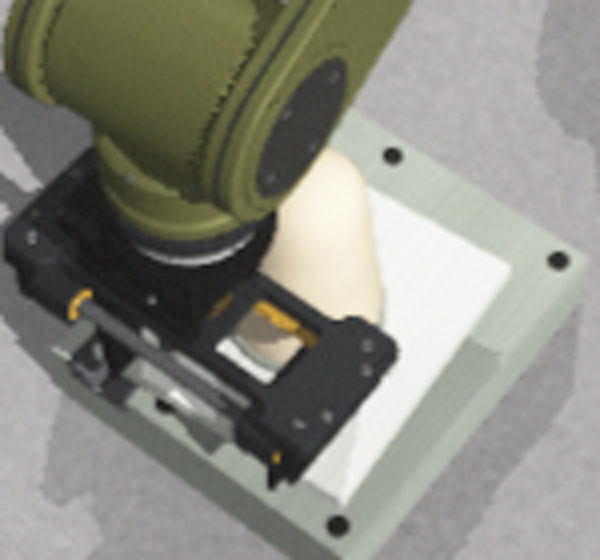

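```bash
python3 - <<'E'
from fit import *
p=cv2.imread('pics/scene_10.12.png');s=4
b=cv2.resize(p[230:370,240:390],None,fx=s,fy=s,interpolation=cv2.INTER_CUBIC)
def T(P): return ((proj('scene',P)-[240,230])*s+s/2).round().astype(int)
B=np.array([.5485,.0856,.0423])
def w(pose,L):
    c,sn=np.cos(pose[2]),np.sin(pose[2]);return [[pose[0]+c*x-sn*y,pose[1]+sn*x+c*y,z] for x,y,z in L]
c,sn=np.cos(B[2]),np.sin(B[2]);CP=[B[0]+c*.0251-sn*.0254,B[1]+sn*.0251+c*.0254,B[2]+.0677]
for zz,col in((.08,(0,0,255)),(.07,(0,128,255))):cv2.polylines(b,[T(w(CP,[(-.08,-.075,zz),(.08,-.075,zz),(.08,.075,zz),(-.08,.075,zz)]))],True,col,1)
t=np.array([.6539,.1159,1.613-np.pi/2])
for y0,y1 in((.0475,.0595),(-.0595,-.0475)):
  for zz in(.0565,.09):cv2.polylines(b,[T(w(t,[(-.01,y0,zz),(.01,y0,zz),(.01,y1,zz),(-.01,y1,zz)]))],True,(255,0,0) if zz<.07 else (0,255,0),1)
cv2.imwrite('pics/s5o.png',b)
d=cams.read_camera('scene')[1];W=cloud('scene',d)
V=W.reshape(-1,3);V=V[~np.isnan(V[:,0])]
m=(V[:,2]>.05)&(V[:,2]<.13)&(V[:,0]>.6)&(V[:,0]<.72)&(V[:,1]>0)&(V[:,1]<.2)
for q in V[m][np.argsort(V[m][:,2])][::6]:
    if q[0]>.635:print(q.round(3),end=' ')
E
```

```text
[0.645 0.166 0.051] [0.657 0.064 0.069] [0.654 0.099 0.07 ] [0.652 0.116 0.071] [0.653 0.109 0.072] [0.654 0.097 0.072] [0.644 0.19  0.073] [0.644 0.188 0.073] [0.645 0.186 0.074] [0.654 0.099 0.074] [0.657 0.067 0.074] [0.651 0.11  0.075] [0.648 0.118 0.076] [0.652 0.103 0.076] [0.652 0.107 0.077] [0.646 0.104 0.077] [0.65  0.096 0.077] [0.641 0.19  0.077] [0.636 0.194 0.078] [0.651 0.116 0.078] [0.636 0.092 0.078] [0.65  0.117 0.078] [0.638 0.072 0.078] [0.638 0.069 0.078] [0.638 0.175 0.078] [0.649 0.101 0.079] [0.637 0.19  0.079] [0.637 0.109 0.079] [0.643 0.197 0.079] [0.654 0.1   0.079] [0.654 0.075 0.079] [0.644 0.182 0.079] [0.635 0.058 0.079] [0.644 0.175 0.08 ] [0.636 0.065 0.08 ] [0.657 0.083 0.08 ] [0.635 0.091 0.08 ] [0.655 0.068 0.08 ] [0.636 0.111 0.08 ] [0.648 0.097 0.081] [0.644 0.18  0.081] [0.638 0.078 0.081] [0.636 0.081 0.081] [0.638 0.064 0.081] [0.656 0.086 0.081] [0.638 0.096 0.081] [0.651 0.095 0.082] [0.638 0.075 0.082] [0.637 0.192 0.082] [0.653 0.094 0.083] [0.635 0.097 0.083] [0.668 0.064 0.085] [0.657 0.068 0.086] [0.664 0.069 0.086] [0.663 0.068 0.087] [0.665 0.068 0.089] [0.663 0.069 0.093] [0.66  0.069 0.096] [0.663 0.166 0.101] [0.66  0.069 0.103] [0.668 0.064 0.105] [0.665 0.069 0.11 ] [0.667 0.063 0.111] [0.655 0.069 0.121] [0.657 0.069 0.127]
```

View pics/s5o.png

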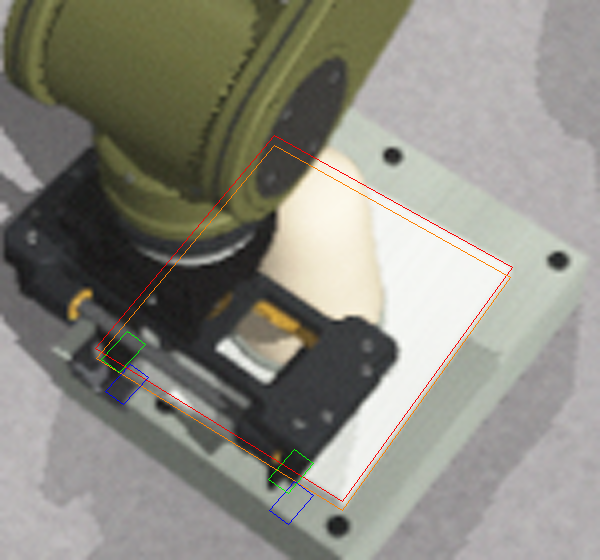

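The finger tips show at z≈0.085 although the TCP reads 0.057. The open tips sit about 28 mm behind the "shut" TCP, so the first push rode on the plate's top. I'll half-close the gripper clear of the plate and measure where the tips are.

Request:
step_arm:
  rows:
    - [[0,0,0,0,0,2,-1],[0,0,0,2,0.09,0,-1],[0,0,0,2,0.09,0,0],[0,0,0,0,0,0,0],[0,0,0,0,0,0,0],[0,0,0,0,0,0,0],[0,0,0,0,0,0,0]]

```text
time: 10.8
ee_pos: [0.6933, 0.1177, 0.0759]
tcp_rot: [-0.023, 1.0, -0.0, -0.001]
ft_force: [-0.2, 0.5, 1.2]
finger_gap: 0.0669
```

```bash
python3 st.py; cat > tip.py <<'E'
from fit import *
from scipy.spatial.transform import Rotation as R
s=env.observe();t=np.array(s['ee_pos']);M=R.from_quat(s['tcp_rot']).as_matrix();a=np.arctan2(M[1,1],M[0,1])-np.pi/2
p,d=cams.read_camera('scene');W=cloud('scene',d);V=W.reshape(-1,3);V=V[~np.isnan(V[:,0])]
L=(V-t);c,sn=np.cos(a),np.sin(a);L=np.stack([c*L[:,0]+sn*L[:,1],-sn*L[:,0]+c*L[:,1],L[:,2]],1)
g=s['finger_gap']/2
for sg in(-1,1):
    m=(abs(L[:,0])<.016)&(L[:,1]*sg>g-.004)&(L[:,1]*sg<g+.022)&(L[:,2]>-.01)&(L[:,2]<.09)
    print(sg,m.sum(),'local z pct',np.percentile(L[m,2],[0,2,5,10,50]).round(3));print(L[m][np.argsort(L[m,2])][:40:3].round(3).tolist())
u,v=proj('scene',t)[0].astype(int);y0=max(v-80,0);b=cv2.resize(p[y0:v+40,u-75:u+75],None,fx=4,fy=4,interpolation=cv2.INTER_CUBIC)
cv2.circle(b,(int(4*75),int(4*(v-y0))),3,(255,0,0),-1);cv2.imwrite('pics/tip_%.2f.png'%s['time'],b[:,:,::-1]);print('pics/tip_%.2f.png'%s['time'])
E
python3 tip.py
```

```text
t 10.8 tcp [0.6933 0.1177 0.0759] yaw_y 1.6171 z [-0.001 -0.    -1.   ] F [-0.25  0.54  1.2 ] T [ 0.03 -0.03 -0.06] gap 0.0669 j [ 0.09  0.32  1.61  0.    1.21 -1.53]
-1 76 local z pct [0.024 0.025 0.028 0.03  0.047]
[[-0.003, -0.035, 0.024], [0.001, -0.034, 0.026], [0.01, -0.036, 0.029], [0.005, -0.033, 0.03], [0.008, -0.034, 0.033], [0.0, -0.033, 0.035], [-0.01, -0.034, 0.035], [0.012, -0.036, 0.036], [0.006, -0.033, 0.039], [0.005, -0.034, 0.042], [0.011, -0.041, 0.042], [-0.006, -0.033, 0.045], [0.011, -0.033, 0.047], [0.011, -0.035, 0.049]]
1 28 local z pct [0.026 0.026 0.027 0.028 0.042]
[[0.011, 0.037, 0.026], [-0.0, 0.038, 0.028], [0.011, 0.038, 0.035], [0.011, 0.04, 0.038], [0.011, 0.036, 0.04], [0.01, 0.039, 0.042], [0.012, 0.036, 0.046], [0.007, 0.042, 0.05], [0.011, 0.041, 0.054], [0.013, 0.042, 0.063]]
pics/tip_10.80.png
```

Request:
step_arm:
  rows:
    - [[0,0,0,0,0,0,1],[0,0,0,0,0,0,1],[0,0,0,0,0,0,1],[0,0,0,0,0,0,1],[0,0,0,0,0,0,1],[0,0,0,0,0,0,1],[0,0,0,0,0,0,1],[0,0,0,0,0,0,1]]

```text
time: 11.52
ee_pos: [0.6943, 0.1177, 0.0765]
tcp_rot: [-0.023, 1.0, -0.0, 0.0]
ft_force: [0.0, 0.9, 0.5]
finger_gap: 0.01
```

```bash
python3 st.py; python3 tip.py
```

```text
t 11.5167 tcp [0.6943 0.1177 0.0765] yaw_y 1.617 z [ 0. -0. -1.] F [0.04 0.92 0.46] T [0.04 0.03 0.01] gap 0.01 j [ 0.09  0.32  1.61 -0.    1.21 -1.53]
-1 10 local z pct [0.025 0.026 0.027 0.028 0.033]
[[0.009, -0.008, 0.025], [0.012, -0.007, 0.031], [0.011, -0.008, 0.036], [0.012, -0.007, 0.043]]
1 40 local z pct [0.024 0.026 0.028 0.028 0.046]
[[-0.001, 0.008, 0.024], [0.011, 0.009, 0.028], [0.011, 0.007, 0.03], [0.012, 0.008, 0.038], [0.012, 0.01, 0.039], [0.012, 0.013, 0.042], [0.011, 0.012, 0.044], [0.006, 0.013, 0.046], [0.011, 0.008, 0.047], [0.009, 0.013, 0.05], [-0.003, 0.013, 0.052], [-0.005, 0.014, 0.054], [-0.002, 0.014, 0.058], [0.001, 0.015, 0.064]]
pics/tip_11.52.png
```

View pics/tip_11.52.png

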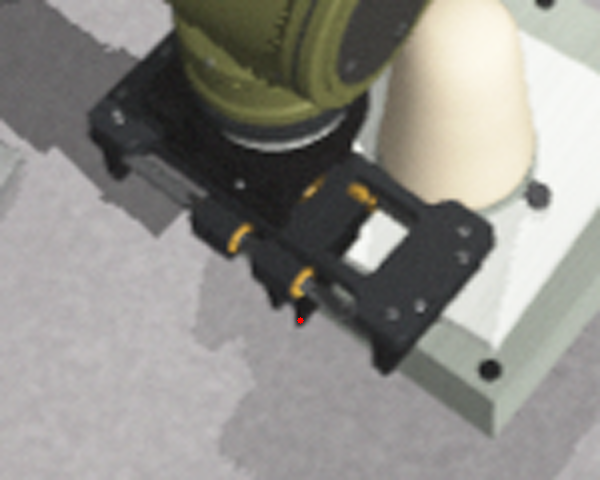

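```bash
cat > tipo.py <<'E'
from fit import *
import sys
from scipy.spatial.transform import Rotation as R
s=env.observe();t=np.array(s['ee_pos']);M=R.from_quat(s['tcp_rot']).as_matrix();a=np.arctan2(M[1,1],M[0,1])-np.pi/2
cam=sys.argv[1];p,d=cams.read_camera(cam)
u,v=proj(cam,t)[0].astype(int);x0=u-35;y0=v-35;b=cv2.resize(p[y0:v+15,x0:u+35],None,fx=10,fy=10,interpolation=cv2.INTER_NEAREST)
g=s['finger_gap']/2;c,sn=np.cos(a),np.sin(a)
for sg in(-1,1):
  for z,col in((0,(255,0,0)),(.025,(0,255,0))):
    P=[[t[0]+c*x-sn*y,t[1]+sn*x+c*y,t[2]+z] for x,y in((-.01,sg*g),(.01,sg*g),(.01,sg*(g+.012)),(-.01,sg*(g+.012)))]
    cv2.polylines(b,[((proj(cam,P)-[x0,y0])*10+5).round().astype(int)],True,col,1)
f='pics/tipo_%s_%.2f.png'%(cam,s['time']);cv2.imwrite(f,b[:,:,::-1]);print(f)
E
python3 tipo.py scene
```

```text
pics/tipo_scene_11.57.png
```

View pics/tipo_scene_11.57.png

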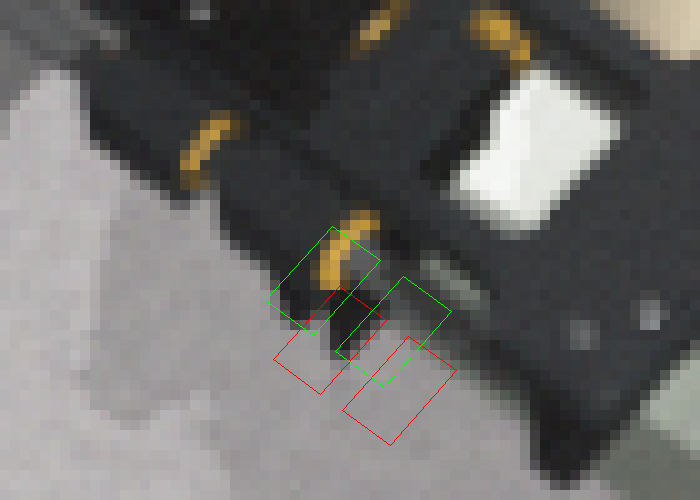

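The reported TCP is about 26 mm lower than the real tips. The contact height in the first push (z 0.0537 against the plate top at 0.080), the depth cloud and the image all agree on this. From here I use real tip z = reported z + 0.026 and redo the push with the tips really at about 0.057.

Request:
step_arm:
  rows:
    - [[0,0,0,0,0,0,-1],[0,0,0,0,0,0,-1],[0,0,0,0,0,0,-1],[0,0,0,0,0,0,-1],[0,0,0,0,0,0,-1],[0,0,0,0,0,-1.2,-1],[0,0,0,0,0,-1.2,-1],[0,0,0,-0.8,0,-1,-1],[0,0,0,-0.6,0,-0.6,-1],[0,0,0,-0.4,0,-0.4,-1],[0,0,0,0,0,-0.2,-1],[0,0,0,0,0,0,-1]]

```text
time: 12.62
ee_pos: [0.6757, 0.1177, 0.0297]
tcp_rot: [-0.023, 1.0, -0.0, -0.0]
ft_force: [0.2, -0.7, -0.1]
finger_gap: 0.0776
```

```bash
python3 st.py; python3 tip.py
```

```text
t 12.6167 tcp [0.6757 0.1177 0.0297] yaw_y 1.617 z [-0.001 -0.    -1.   ] F [ 0.17 -0.73 -0.08] T [ 0.06 -0.03 -0.01] gap 0.0776 j [ 0.09  0.34  1.68  0.    1.13 -1.52]
-1 65 local z pct [0.025 0.026 0.028 0.031 0.049]
[[0.009, -0.042, 0.025], [0.006, -0.039, 0.028], [-0.001, -0.039, 0.031], [0.01, -0.04, 0.034], [0.008, -0.039, 0.035], [0.01, -0.04, 0.038], [0.008, -0.039, 0.04], [-0.009, -0.04, 0.043], [0.011, -0.041, 0.043], [0.005, -0.038, 0.045], [0.011, -0.041, 0.046], [0.006, -0.039, 0.05], [0.011, -0.04, 0.053], [0.011, -0.038, 0.054]]
1 23 local z pct [0.026 0.026 0.027 0.028 0.039]
[[0.01, 0.042, 0.026], [0.008, 0.043, 0.029], [0.011, 0.04, 0.033], [0.007, 0.045, 0.038], [0.012, 0.042, 0.042], [0.005, 0.046, 0.044], [0.009, 0.046, 0.047], [0.012, 0.047, 0.057]]
pics/tip_12.62.png
```

Request:
step_arm:
  rows:
    - [[0,0,0,-0.3,-0.013,0,-1],[0,0,0,-0.3,-0.013,0,-1],[0,0,0,-0.3,-0.013,0,-1],[0,0,0,-0.2,-0.009,0,-1],[0,0,0,-0.2,-0.009,0,-1],[0,0,0,-0.2,-0.009,0,-1],[0,0,0,-0.2,-0.009,0,-1],[0,0,0,-0.2,-0.009,0,-1],[0,0,0,-0.2,-0.009,0,-1],[0,0,0,0,0,0,-1]]

```text
time: 13.5
ee_pos: [0.6549, 0.117, 0.0306]
tcp_rot: [-0.023, 1.0, 0.0, -0.0]
ft_force: [0.7, -1.1, 0.3]
finger_gap: 0.0952
```

```bash
python3 st.py; python3 lk.py .07
```

```text
t 13.5 tcp [0.6549 0.117  0.0306] yaw_y 1.6168 z [-0.  0. -1.] F [ 0.71 -1.1   0.32] T [-0.05 -0.16  0.08] gap 0.0952 j [ 0.1   0.29  1.73  0.    1.12 -1.52]
scene 1.89 12984 rel [0.0156 0.0298 0.0095]
top 3.05 4925 rel [0.01   0.0298 0.0075]
```

Request:
step_arm:
  rows:
    - [[0,0,0,-0.2,-0.009,0,-1],[0,0,0,-0.2,-0.009,0,-1],[0,0,0,-0.2,-0.009,0,-1],[0,0,0,-0.2,-0.009,0,-1],[0,0,0,-0.2,-0.009,0,-1],[0,0,0,-0.2,-0.009,0,-1],[0,0,0,-0.2,-0.009,0,-1],[0,0,0,0,0,0,-1]]

```text
time: 14.27
ee_pos: [0.6402, 0.1162, 0.0301]
tcp_rot: [-0.023, 1.0, -0.0, -0.001]
ft_force: [0.5, -0.3, -0.5]
finger_gap: 0.0952
```

```bash
python3 st.py; python3 lk.py .07
```

```text
t 14.2667 tcp [0.6402 0.1162 0.0301] yaw_y 1.6171 z [-0.002 -0.    -1.   ] F [ 0.47 -0.27 -0.52] T [ 0.02 -0.11  0.03] gap 0.0952 j [ 0.1   0.27  1.77  0.    1.11 -1.52]
scene 1.931 13152 rel [0.0012 0.03   0.0039]
top 2.906 4875 rel [0.0011 0.0301 0.0048]
```

Request:
step_arm:
  rows:
    - [[0,0,0,0.5,0.02,0,-1],[0,0,0,1.5,0.07,0,-1],[0,0,0,1,0.04,2,-1],[0,0,0,0,0,4,-1],[0,0,0,0,0,4,-1],[0,0,0,0,0,4,-1],[0,0,0,0,0,4,-1],[0,0,-0.12,0,0.75,4,-1],[0,0,-0.12,-1.06,0.75,0,-1],[0,0,-0.12,-1.06,0.75,0,-1],[0,0,-0.12,-1.06,0.75,0,-1],[0,0,-0.12,-1.06,0.75,0,-1],[0,0,-0.12,-1.06,0.75,0,-1],[0,0,-0.12,-1.06,0.75,0,-1],[0,0,-0.12,-1.06,0.75,0,-1],[0,0,-0.12,-1.06,0.75,0,-1],[0,0,-0.12,-1.06,0.75,0,-1],[0,0,-0.12,-1.06,0.75,0,-1],[0,0,-0.12,-1.06,0.75,0,-1],[0,0,-0.134,-1.06,0.6,0,-1]]

```text
time: 16.03
ee_pos: [0.5434, 0.2139, 0.2502]
tcp_rot: [0.691, 0.723, -0.0, -0.0]
ft_force: [0.0, -0.0, 0.9]
finger_gap: 0.0952
```

```bash
python3 st.py
```

```text
t 16.0333 tcp [0.5434 0.2139 0.2502] yaw_y 0.0461 z [-0.001 -0.    -1.   ] F [ 0.01 -0.03  0.9 ] T [-0.09  0.02  0.  ] gap 0.0952 j [ 0.28 -0.05  1.73  0.    1.47  0.24]
```

Request:
step_arm:
  rows:
    - [[0,0,0,0,0,-3.5,-1],[0,0,0,0,0,-3.5,-1],[0,0,0,0,0,-3.5,-1],[0,0,0,0,0,-3.5,-1],[0,0,0,0,0,-3.5,-1],[0,0,0,0,0,-2.5,-1],[0,0,0,0,0,-1.2,-1],[0,0,0,0,0,-0.6,-1],[0,0,0,0,0,-0.2,-1],[0,0,0,0,0,0,-1]]

```text
time: 16.87
ee_pos: [0.5451, 0.2138, 0.0317]
tcp_rot: [0.688, 0.725, 0.001, 0.0]
ft_force: [1.1, 0.5, -0.7]
finger_gap: 0.095
```

```bash
python3 st.py; python3 lk.py .07
```

```text
t 16.8667 tcp [0.5451 0.2138 0.0317] yaw_y 0.052 z [ 0.002  0.001 -1.   ] F [ 1.09  0.48 -0.67] T [-0.07  0.11  0.03] gap 0.095 j [0.28 0.13 1.92 0.   1.09 0.23]
scene 1.948 13409 rel [0.0012 0.03   0.0033]
top 2.975 7034 rel [0.0011 0.03   0.0036]
```

Request:
step_arm:
  rows:
    - [[0,0,-0.003,0.009,-0.2,0,-1],[0,0,-0.003,0.009,-0.2,0,-1],[0,0,0,0.009,-0.2,0,-1],[0,0,0,0.009,-0.2,0,-1],[0,0,0,0.009,-0.2,0,-1],[0,0,0,0.009,-0.2,0,-1],[0,0,0,0.009,-0.2,0,-1],[0,0,0,0.009,-0.2,0,-1],[0,0,0,0.009,-0.2,0,-1],[0,0,0,0.009,-0.2,0,-1],[0,0,0,0,0,0,-1]]

```text
time: 17.88
ee_pos: [0.545, 0.1928, 0.0304]
tcp_rot: [0.691, 0.723, -0.0, 0.0]
ft_force: [0.6, 0.4, -0.7]
finger_gap: 0.0951
```

```bash
python3 st.py; python3 lk.py .07
```

```text
t 17.8833 tcp [0.545  0.1928 0.0304] yaw_y 0.0461 z [ 0.    -0.001 -1.   ] F [ 0.64  0.41 -0.66] T [-0.09  0.05 -0.03] gap 0.0951 j [ 0.25  0.12  1.94 -0.    1.09  0.2 ]
scene 1.959 13527 rel [0.0012 0.0205 0.0026]
top 2.851 6321 rel [0.0011 0.0205 0.0036]
```

Request:
step_arm:
  rows:
    - [[0,0,0,0.006,-0.15,0,-1],[0,0,0,0.006,-0.15,0,-1],[0,0,0,0.006,-0.15,0,-1],[0,0,0,0.006,-0.15,0,-1],[0,0,0,0.006,-0.15,0,-1],[0,0,0,0.006,-0.15,0,-1],[0,0,0,0.006,-0.15,0,-1],[0,0,0,0.006,-0.15,0,-1],[0,0,0,0,0,0,-1]]

```text
time: 18.73
ee_pos: [0.5455, 0.181, 0.0306]
tcp_rot: [0.691, 0.723, -0.0, 0.0]
ft_force: [0.5, -0.2, 0.2]
finger_gap: 0.095
```

```bash
python3 st.py; python3 lk.py .061; python3 lk.py .07 
```

```text
t 18.7333 tcp [0.5455 0.181  0.0306] yaw_y 0.0457 z [ 0. -0. -1.] F [ 0.5  -0.23  0.23] T [-0.06  0.02 -0.01] gap 0.095 j [ 0.23  0.11  1.95 -0.    1.08  0.18]
scene 2.001 13944 rel [-0.     -0.0001  0.0007]
top 2.93 6010 rel [-0.0001  0.0001  0.0002]
scene 3.207 13932 rel [0.003  0.002  0.0004]
top 5.301 6024 rel [-0.0012  0.0004  0.0051]
```

Both cameras now fit the plate at home: rel (0, 0, 0) with its underside at 61 mm. I'll back off, rise, and go to square A.

Request:
step_arm:
  rows:
    - [[0,0,0,-0.02,0.5,0,-1],[0,0,0,-0.07,1.5,0,-1],[0,0,0,0,0.5,3,-1],[0,0,0,0,0,4,-1],[0,0,0,0,0,4,-1],[0,0,0,0,0,4,-1],[0,0,0,0,0,4,-1],[0,0,0,0,0,3,-1]]

```text
time: 19.6
ee_pos: [0.5452, 0.2072, 0.2548]
tcp_rot: [0.691, 0.723, 0.002, 0.001]
ft_force: [0.6, -0.2, 0.0]
finger_gap: 0.0951
```

Request:
step_arm:
  rows:
    - [[0,0,0.081,-0.45,-3.67,0,-1],[0,0,0.081,-0.45,-3.67,0,-1],[0,0,0.081,-0.45,-3.67,0,-1],[0,0,0.081,-0.45,-3.67,0,-1],[0,0,0.081,-0.45,-3.67,0,-1],[0,0,0.081,-0.45,-3.67,0,-1],[0,0,0.081,-0.45,-3.67,0,-1],[0,0,0.081,-0.45,-3.67,0,-1],[0,0,0.081,-0.45,-3.67,0,-1],[0,0,0.081,-0.45,-3.67,0,-1],[0,0,0.081,-0.45,-3.67,0,-1],[0,0,0.081,-0.45,-3.67,0,-1],[0,0,0.086,-0.45,-3.67,0,-1],[0,0,0,0,0,0,-1]]

```text
time: 20.77
ee_pos: [0.4849, -0.2756, 0.2501]
tcp_rot: [0.233, 0.973, -0.001, -0.0]
ft_force: [-0.2, 0.5, 0.6]
finger_gap: 0.095
```

```bash
python3 st.py; python3 look.py 6 .061
```

```text
t 20.7667 tcp [ 0.4849 -0.2756  0.2501] yaw_y 1.1011 z [-0.001 -0.002 -1.   ] F [-0.22  0.49  0.56] T [0.   0.04 0.02] gap 0.095 j [-0.61 -0.11  1.78 -0.    1.47 -1.71]
scene [0.5485 0.0856 0.0428 0.5485 0.0857 0.0446] 1.935 16429 rel [-0.      0.0001  0.0019]
  corner -0.065 -0.06 [0.5525 0.0788 0.1918]
  corner 0.065 -0.06 [0.6158 0.0289 0.071 ]
  corner -0.065 0.06 [0.4805 0.1421 0.0701]
  corner 0.065 0.06 [0.6092 0.1484 0.0702]
  corner 0 0.06 [0.5461 0.1458 0.0709]
top [0.5464 0.0851 0.0447 0.5462 0.085  0.0451] 2.865 11353 rel [-0.0002 -0.      0.0004]
  corner -0.065 -0.06 [0.4827 0.0212 0.0717]
  corner 0.065 -0.06 [0.6137 0.0275 0.07  ]
  corner -0.065 0.06 [0.4788 0.1416 0.0703]
  corner 0.065 0.06 [0.6098 0.1492 0.07  ]
  corner 0 0.06 [0.5441 0.1453 0.0718]
```

View pics/scene6.png

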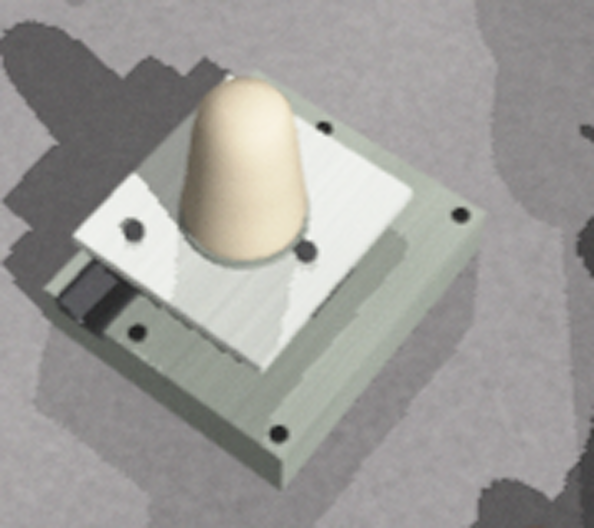

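The plate is seated: the top of the plate reads 70–71 mm at the four corners. Next I descend on the square's blade.

Request:
step_arm:
  rows:
    - [[0,0,0.003,0.14,0.36,-3.5,-1],[0,0,0,0,0,-3.5,-1],[0,0,0,0,0,-3.5,-1],[0,0,0,0,0,-3.5,-1],[0,0,0,0,0,-3,-1],[0,0,0,0,0,-2,-1],[0,0,0,0,0,-1,-1],[0,0,0,0,0,-0.7,-1],[0,0,0,0,0,-0.3,-1],[0,0,0,0,0,0,-1],[0,0,0,0,0,0,-1]]

```text
time: 21.78
ee_pos: [0.4886, -0.2675, 0.0421]
tcp_rot: [0.23, 0.973, -0.0, 0.001]
ft_force: [0.5, -0.1, -0.4]
finger_gap: 0.0952
```

```bash
python3 st.py; python3 - <<'E'
from h import *
for n,(r0,r1,c0,c1) in dict(scene=(120,240,140,300),top=(170,290,350,510)).items():
    p,d=cams.read_camera(n);cv2.imwrite(f'pics/{n}7.png',cv2.resize(p[r0:r1,c0:c1],None,fx=4,fy=4,interpolation=cv2.INTER_CUBIC)[:,:,::-1])
E
```

```text
t 21.7833 tcp [ 0.4886 -0.2675  0.0421] yaw_y 1.1073 z [ 0.002 -0.002 -1.   ] F [ 0.51 -0.09 -0.44] T [ 0.    0.01 -0.01] gap 0.0952 j [-0.6   0.06  1.98  0.    1.1  -1.7 ]
```

View pics/scene7.png

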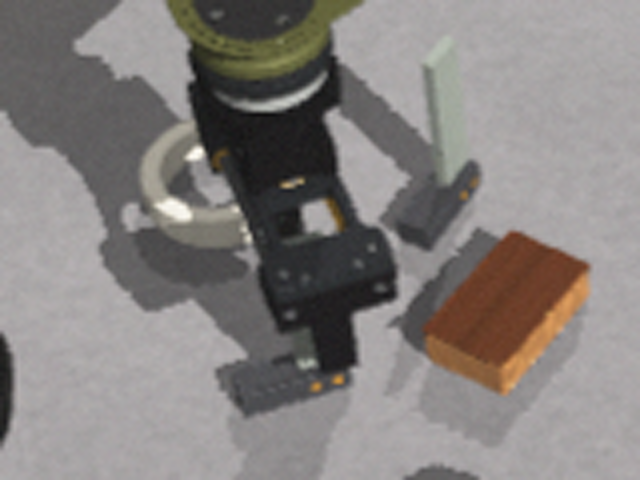

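Request:
step_arm:
  rows:
    - [[0,0,0,-0.23,-0.45,0,-1],[0,0,0,0,0,0,-1],[0,0,0,0,0,0,1],[0,0,0,0,0,0,1],[0,0,0,0,0,0,1],[0,0,0,0,0,0,1],[0,0,0,0,0,0,1],[0,0,0,0,0,0,1],[0,0,0,0,0,0,1],[0,0,0,0,0,0,1],[0,0,0,0,0,0,1],[0,0,0,0,0,0,1],[0,0,0,0,0,0,1],[0,0,0,0,0,0,1],[0,0,0,0,0,0,1],[0,0,0,0,0,0,1]]

```text
time: 23.22
ee_pos: [0.4851, -0.2715, 0.0404]
tcp_rot: [0.23, 0.973, 0.0, -0.0]
ft_force: [-2.3, -4.9, -1.9]
finger_gap: 0.0078
```

```bash
python3 st.py
```

```text
t 23.2167 tcp [ 0.4851 -0.2715  0.0404] yaw_y 1.107 z [-0.  0. -1.] F [-2.32 -4.93 -1.87] T [-0.45  0.3   0.1 ] gap 0.0078 j [-0.61  0.06  1.98  0.    1.1  -1.71]
```

Request:
step_arm:
  rows:
    - [[0,0,0,0,0,0.5,1],[0,0,0,0,0,1.2,1],[0,0,0,0,0,1.3,1],[0,0,0,0,0,0,1],[0,0,-0.082,0.52,1.9,0,1],[0,0,-0.082,0.52,1.9,0,1],[0,0,-0.082,0.52,1.9,0,1],[0,0,-0.082,0.52,1.9,0,1],[0,0,-0.082,0.52,1.9,0,1],[0,0,-0.082,0.52,1.9,0,1],[0,0,-0.082,0.52,1.9,0,1],[0,0,-0.082,0.52,1.9,0,1],[0,0,-0.082,0.52,1.9,0,1],[0,0,-0.082,0.52,1.9,0,1],[0,0,-0.082,0.52,1.9,0,1],[0,0,-0.082,0.52,1.9,0,1],[0,0,-0.08,0.48,1.9,0,1],[0,0,0,0,0,0,1],[0,0,0,0,0,0,1]]

```text
time: 24.8
ee_pos: [0.5527, -0.0239, 0.071]
tcp_rot: [0.691, 0.723, 0.0, 0.0]
ft_force: [-0.3, -0.4, -2.9]
finger_gap: 0.0081
```

```bash
python3 st.py;  cat > sq.py <<'E'
from fit import *
import sys
from scipy.spatial.transform import Rotation as R
s=env.observe();t=np.array(s['ee_pos'])
h=float(sys.argv[1]) if len(sys.argv)>1 else 0
for n,bb in dict(scene=[.5485,.0856,.0424],top=[.5464,.085,.0446]).items():
    p,d=cams.read_camera(n)
    S=[((lo[0],lo[1],lo[2]+h),(hi[0],hi[1],hi[2]+h)) for lo,hi in SQ]
    x,f,k=fit(n,d,(.44,.66,-.12,.02),lambda q:[(bb,BASE),(bb,PLATE(.061)),(q,S)],[t[0],t[1]-.02,1.614],zmask=h+.055,step=[.008,.008,.08])
    r=rel(np.array(bb),x);print(n,x.round(4),round(f,3),k,'in base frame',r.round(4),'edge gap mm',round((-.075-(r[1]+.035))*1000,1),'yaw err',round(r[2]-np.pi/2,4))
    u,v=proj(n,[.55,0,.05])[0].astype(int);cv2.imwrite('pics/sq_%s_%.2f.png'%(n,s['time']),cv2.resize(p[v-75:v+75,u-100:u+100],None,fx=4,fy=4,interpolation=cv2.INTER_CUBIC)[:,:,::-1]);print('pics/sq_%s_%.2f.png'%(n,s['time']))
E
python3 sq.py .03
```

```text
t 24.8 tcp [ 0.5527 -0.0239  0.071 ] yaw_y 0.046 z [ 0.001 -0.    -1.   ] F [-0.28 -0.38 -2.9 ] T [-0.05  0.08 -0.  ] gap 0.0081 j [-0.14  0.01  1.97 -0.    1.15 -0.19]
scene [ 0.5534 -0.0461  1.6083] 2.047 3087 in base frame [-7.0000e-04 -1.3180e-01  1.5659e+00] edge gap mm 21.8 yaw err -0.0049
pics/sq_scene_24.80.png
top [ 0.5555 -0.0473  1.4875] 2.781 325 in base frame [ 0.0032 -0.1326  1.4429] edge gap mm 22.6 yaw err -0.1279
pics/sq_top_24.80.png
```

View pics/sq_scene_24.80.png

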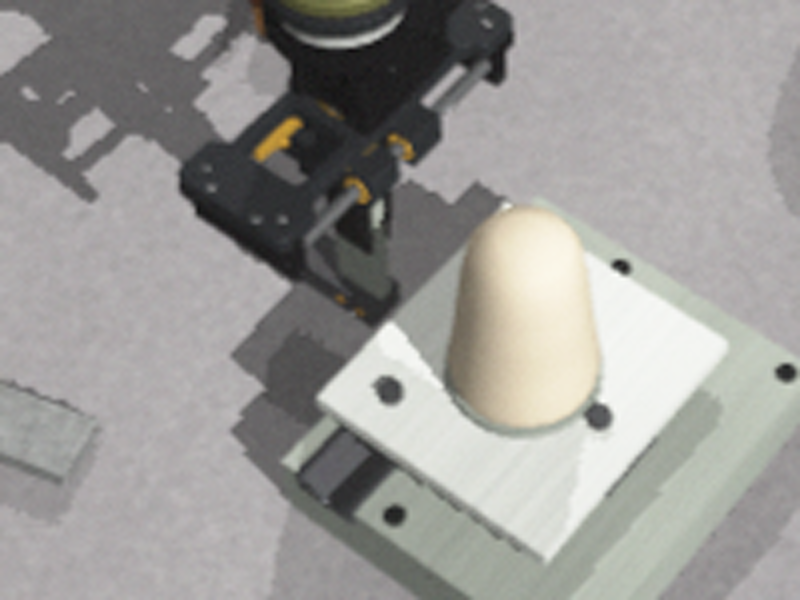

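View pics/sq_top_24.80.png

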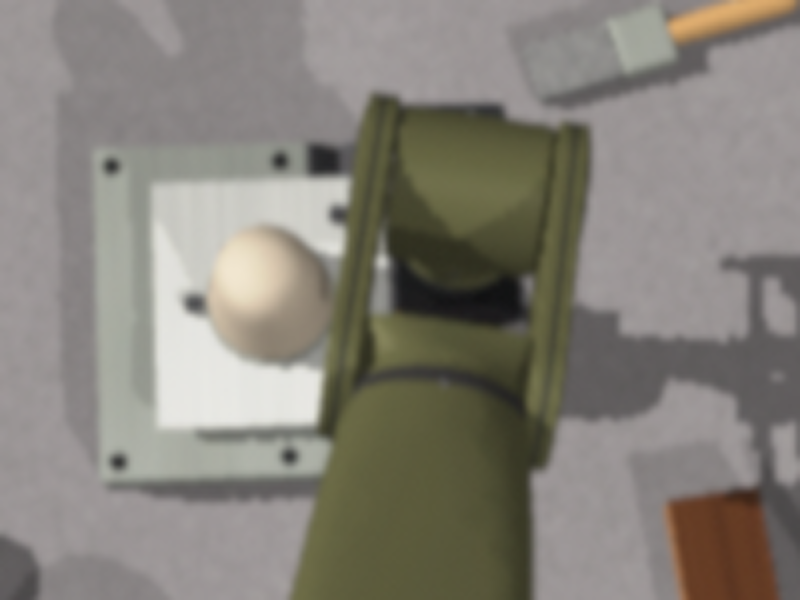

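Request:
step_arm:
  rows:
    - [[0,0,-0.001,0,0,-0.8,1],[0,0,-0.001,0,0,-0.8,1],[0,0,0,0,0,-0.6,1],[0,0,0,0,0,-0.4,1],[0,0,0,0,0,-0.2,1],[0,0,0,0,0,-0.1,1],[0,0,0,0,0,-0.1,1],[0,0,0,0,0,0,1],[0,0,0,0,0,0,1]]

```text
time: 25.65
ee_pos: [0.5527, -0.0246, 0.0408]
tcp_rot: [0.692, 0.721, 0.0, 0.0]
ft_force: [-0.2, 0.2, -2.1]
finger_gap: 0.008
```

```bash
python3 st.py;  python3 sq.py .0 | grep scene
```

```text
t 25.65 tcp [ 0.5527 -0.0246  0.0408] yaw_y 0.0411 z [ 0.001 -0.    -1.   ] F [-0.24  0.23 -2.12] T [-0.01  0.04 -0.02] gap 0.008 j [-0.14  0.05  1.99 -0.    1.1  -0.18]
scene [ 0.5533 -0.047   1.6106] 2.073 2465 in base frame [-8.0000e-04 -1.3270e-01  1.5682e+00] edge gap mm 22.7 yaw err -0.0026
pics/sq_scene_25.65.png
```

Request:
step_arm:
  rows:
    - [[0,0,0.001,0,0,-0.05,1],[0,0,0,-0.009,0.2,0,1],[0,0,0,-0.009,0.2,0,1],[0,0,0,-0.009,0.2,0,1],[0,0,0,-0.009,0.2,0,1],[0,0,0,-0.009,0.2,0,1],[0,0,0,-0.009,0.2,0,1],[0,0,0,-0.009,0.2,0,1],[0,0,0,-0.009,0.2,0,1],[0,0,0,-0.006,0.15,0,1],[0,0,0,-0.004,0.1,0,1],[0,0,0,0,0,0,1],[0,0,0,0,0,0,1]]

```text
time: 26.83
ee_pos: [0.5519, -0.0059, 0.0404]
tcp_rot: [0.692, 0.722, 0.0, 0.0]
ft_force: [0.6, -1.3, 2.7]
finger_gap: 0.008
```

```bash
python3 st.py;  python3 sq.py .0 | grep scene
```

```text
t 26.8333 tcp [ 0.5519 -0.0059  0.0404] yaw_y 0.042 z [ 0.001  0.    -1.   ] F [ 0.62 -1.28  2.67] T [-0.46  0.03 -0.04] gap 0.008 j [-0.11  0.05  1.99  0.    1.1  -0.15]
scene [ 0.5526 -0.0283  1.6207] 2.027 2118 in base frame [-7.0000e-04 -1.1400e-01  1.5783e+00] edge gap mm 4.0 yaw err 0.0075
pics/sq_scene_26.83.png
```

Request:
step_arm:
  rows:
    - [[0,0,0.001,-0.004,0.1,0,1],[0,0,0,-0.004,0.1,0,1],[0,0,0,-0.004,0.1,0,1],[0,0,0,0,0,0,1]]

```text
time: 27.27
ee_pos: [0.5518, -0.0032, 0.0404]
tcp_rot: [0.692, 0.722, 0.0, 0.0]
ft_force: [0.7, -4.2, 5.4]
finger_gap: 0.0077
```

Request:
step_arm:
  rows:
    - [[0,0,0,-0.004,0.08,0,1],[0,0,0,0,0,0,1]]

```text
time: 27.43
ee_pos: [0.5517, -0.0025, 0.0404]
tcp_rot: [0.692, 0.722, 0.0, 0.001]
ft_force: [-0.1, -4.9, 6.0]
finger_gap: 0.0081
```

```bash
python3 st.py;  python3 sq.py .0 | grep scene
```

```text
t 27.4333 tcp [ 0.5517 -0.0025  0.0404] yaw_y 0.0431 z [ 0.001 -0.001 -1.   ] F [-0.1  -4.86  6.02] T [-1.22 -0.04  0.02] gap 0.0081 j [-0.1   0.05  1.99 -0.    1.1  -0.14]
scene [ 0.5523 -0.0249  1.6056] 2.043 2041 in base frame [-9.0000e-04 -1.1060e-01  1.5632e+00] edge gap mm 0.6 yaw err -0.0076
pics/sq_scene_27.43.png
```

Request:
step_arm:
  rows:
    - [[0,0,0,-0.004,0.08,0,1],[0,0,0,0,0,0,1]]

```text
time: 27.7
ee_pos: [0.5517, -0.002, 0.0404]
tcp_rot: [0.692, 0.722, -0.0, 0.001]
ft_force: [-0.1, -5.2, 4.8]
finger_gap: 0.008
```

```bash
python3 st.py;  python3 sq.py .0
```

```text
t 27.7 tcp [ 0.5517 -0.002   0.0404] yaw_y 0.0433 z [ 0.001 -0.001 -1.   ] F [-0.14 -5.24  4.84] T [-1.39 -0.05  0.03] gap 0.008 j [-0.1   0.05  1.99 -0.    1.1  -0.14]
scene [ 0.5524 -0.0242  1.6168] 2.063 2031 in base frame [-8.0000e-04 -1.0990e-01  1.5744e+00] edge gap mm -0.1 yaw err 0.0036
pics/sq_scene_27.70.png
top [ 0.5557 -0.037   1.3686] 2.786 1092 in base frame [ 0.0038 -0.1223  1.324 ] edge gap mm 12.3 yaw err -0.2468
pics/sq_top_27.70.png
```

Request:
step_arm:
  rows:
    - [[0,0,0,-0.004,0.1,0,1],[0,0,0,0,0,0,1],[0,0,0,0,0,0,1]]

```text
time: 28.05
ee_pos: [0.5517, -0.0019, 0.0404]
tcp_rot: [0.692, 0.722, -0.001, 0.001]
ft_force: [0.6, -8.3, 4.9]
finger_gap: 0.0076
```

```bash
python3 st.py;  python3 sq.py .0|grep scene
```

```text
t 28.05 tcp [ 0.5517 -0.0019  0.0404] yaw_y 0.0433 z [ 0.001 -0.003 -1.   ] F [ 0.63 -8.31  4.92] T [-1.81 -0.02  0.03] gap 0.0076 j [-0.1   0.05  1.99 -0.    1.1  -0.14]
scene [ 0.5527 -0.0246  1.6443] 2.007 2031 in base frame [-4.0000e-04 -1.1030e-01  1.6019e+00] edge gap mm 0.3 yaw err 0.0311
pics/sq_scene_28.05.png
```

```bash
python3 look.py 8 .061|grep rel
```

```text
scene [0.5485 0.0856 0.042  0.5485 0.0858 0.0426] 2.007 16482 rel [0.0001 0.0002 0.0005]
top [0.5464 0.085  0.0441 0.5462 0.0852 0.0409] 2.803 8799 rel [-0.0002  0.0002 -0.0033]
```

View pics/sq_scene_27.70.png

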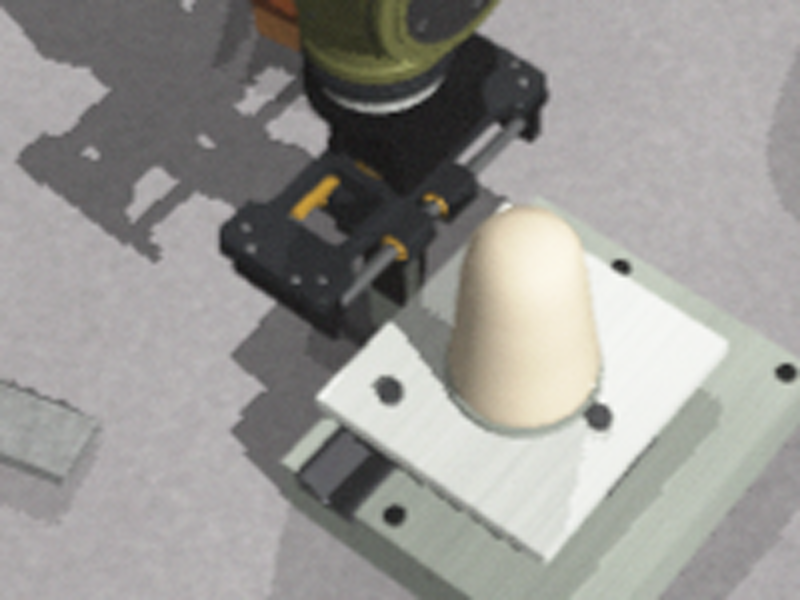

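The square is pressed at about 8 N. The TCP has stopped moving and the plate is still home, so I release and lift straight up.

Request:
step_arm:
  rows:
    - [[0,0,0,0,0,0,0.6],[0,0,0,0,0,0,0.6],[0,0,0,0,0,0,0.4],[0,0,0,0,0,0,0.2],[0,0,0,0,0,0,0],[0,0,0,0,0,0,-0.2],[0,0,0,0,0,0,-0.4],[0,0,0,0,0,0,-0.4]]

```text
time: 28.92
ee_pos: [0.5501, -0.0006, 0.0388]
tcp_rot: [0.692, 0.722, -0.001, -0.001]
ft_force: [-0.2, -5.8, -0.4]
finger_gap: 0.0535
```

```bash
python3 st.py;  python3 sq.py .0|grep scene
```

```text
t 28.9167 tcp [ 0.5501 -0.0006  0.0388] yaw_y 0.0432 z [-0.002 -0.    -1.   ] F [-0.23 -5.75 -0.37] T [-1.11 -0.01 -0.04] gap 0.0535 j [-0.1   0.05  2.   -0.    1.1  -0.14]
scene [ 0.5522 -0.0243  1.6158] 2.024 1915 in base frame [-1.0000e-03 -1.1000e-01  1.5734e+00] edge gap mm -0.0 yaw err 0.0026
pics/sq_scene_28.92.png
```

There is still 5.8 N with the gripper open. The fingers' fronts are touching the plate's ground face, since they sit slightly ahead of the blade. I'll back off at once, rise, and check the plate and square.

Request:
step_arm:
  rows:
    - [[0,0,0,0.01,-0.3,0,-0.4],[0,0,0,0.01,-0.3,0,-0.4],[0,0,0,0,0,0,-1],[0,0,0,0,0,0,-1],[0,0,0,0,0,1,-1],[0,0,0,0,0,3,-1],[0,0,0,0,0,4,-1],[0,0,0,0,0,4,-1],[0,0,0,0,-2,3,-1],[0,0,0,0,-4,0,-1],[0,0,0,0,-4,0,-1],[0,0,0,0,-4,0,-1],[0,0,0,0,-4,0,-1]]

```text
time: 30.1
ee_pos: [0.5515, -0.1878, 0.1915]
tcp_rot: [0.691, 0.722, 0.001, 0.001]
ft_force: [1.3, -0.4, -0.0]
finger_gap: 0.0951
```

```bash
python3 st.py;  sed -i 's/zmask=h+.055/zmask=h+.14/' sq.py; python3 sq.py .0; python3 look.py 9 .061
```

```text
t 30.1 tcp [ 0.5515 -0.1878  0.1915] yaw_y 0.0438 z [ 0.002 -0.    -1.   ] F [ 1.29 -0.45 -0.02] T [-0.02  0.07  0.06] gap 0.0951 j [-0.42 -0.03  1.8   0.    1.37 -0.46]
scene [ 0.5515 -0.2078  1.614 ] 4.417 3719 in base frame [-0.0094 -0.2932  1.5716] edge gap mm 183.2 yaw err 0.0008
pics/sq_scene_30.10.png
top [ 0.5515 -0.2078  1.614 ] 3.959 4162 in base frame [-0.0079 -0.2927  1.5694] edge gap mm 182.7 yaw err -0.0014
pics/sq_top_30.10.png
scene [0.5485 0.0856 0.0424 0.5487 0.0857 0.0437] 1.98 16454 rel [0.0002 0.0001 0.0012]
  corner -0.065 -0.06 [0.5522 0.0787 0.1916]
  corner 0.065 -0.06 [0.616  0.0285 0.0706]
  corner -0.065 0.06 [0.4806 0.1424 0.0707]
  corner 0.065 0.06 [0.6093 0.1481 0.0708]
  corner 0 0.06 [0.5451 0.1452 0.0703]
top [0.5464 0.085  0.0447 0.5464 0.0851 0.0434] 2.892 11308 rel [ 0.      0.0001 -0.0013]
  corner -0.065 -0.06 [0.4852 0.0213 0.0701]
  corner 0.065 -0.06 [0.613  0.0275 0.0681]
  corner -0.065 0.06 [0.4789 0.1417 0.0706]
  corner 0.065 0.06 [0.6096 0.1489 0.0693]
  corner 0 0.06 [0.5443 0.1454 0.0687]
```

Carrier still home. I'll refit the square with a fixed starting guess.

```bash
sed -i 's/\[t\[0\],t\[1\]-.02,1.614\]/[.5523,-.0255,1.614]/' sq.py; python3 sq.py 0
```

```text
scene [ 0.5525 -0.0244  1.6149] 2.028 3716 in base frame [-6.0000e-04 -1.1000e-01  1.5725e+00] edge gap mm 0.0 yaw err 0.0017
pics/sq_scene_30.30.png
top [ 0.5507 -0.0249  1.6171] 2.852 4155 in base frame [-6.0000e-04 -1.0990e-01  1.5725e+00] edge gap mm -0.1 yaw err 0.0017
pics/sq_top_30.30.png
```

View pics/sq_top_30.30.png

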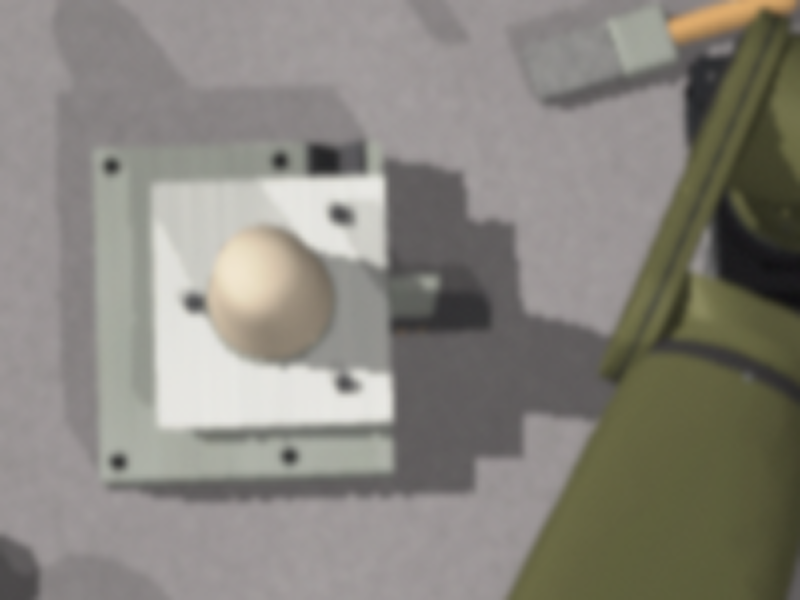

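View pics/sq_scene_30.30.png

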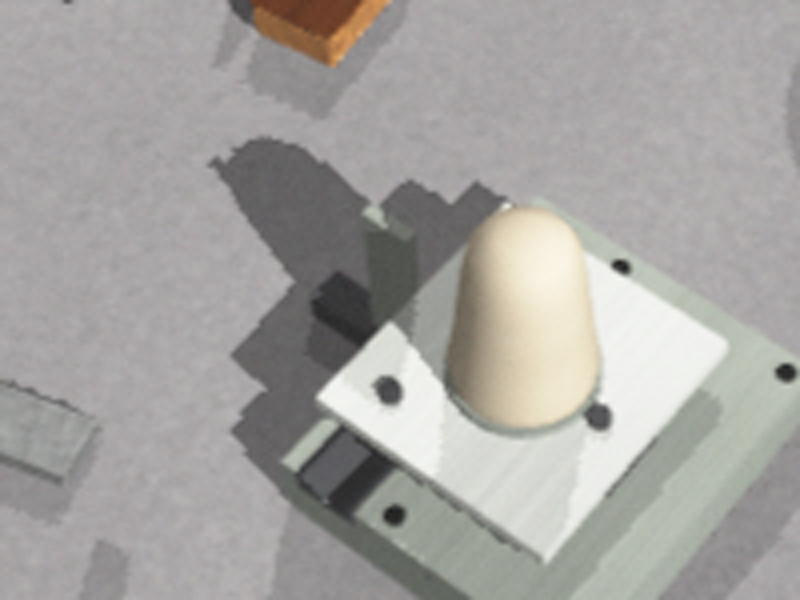

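Both cameras put the square's edge 0.0 to -0.1 mm from the face, with yaw error 0.002. Because the fingers had touched the plate, I'll confirm the seating with a gentle low push on the back of the stock, using shut fingers.

Request:
step_arm:
  rows:
    - [[0,0,0,0.1,1.5,0,1],[0,0,0,0.1,1.5,0,1],[0,0,0,0.1,1.5,0,1],[0,0,0,0.05,1.5,0,1],[0,0,0,0,1,0,1],[0,0,0,0,0,-2,1],[0,0,0,0,0,-3,1],[0,0,0,0,0,-3,1],[0,0,0,0,0,-3,1],[0,0,0,0,0,-3,1],[0,0,0,0,0,-2.5,1],[0,0,0,0,0,-1.5,1],[0,0,0,0,0,-1,1],[0,0,0,0,0,-0.5,1],[0,0,0,0,0,-0.5,1],[0,0,0,0,0,0,1],[0,0,0,0,0,0,1]]

```text
time: 31.82
ee_pos: [0.5558, -0.1164, -0.009]
tcp_rot: [0.692, 0.722, 0.0, 0.001]
ft_force: [0.0, -0.7, -0.0]
finger_gap: 0.0008
```

```bash
python3 st.py; python3 sq.py 0
```

```text
t 31.8167 tcp [ 0.5558 -0.1164 -0.009 ] yaw_y 0.0432 z [ 0.002 -0.    -1.   ] F [ 0.01 -0.68 -0.02] T [-0.07  0.1   0.04] gap 0.0008 j [-0.3   0.15  1.98  0.    1.01 -0.34]
scene [ 0.5525 -0.0244  1.6151] 6.63 4997 in base frame [-6.0000e-04 -1.1000e-01  1.5727e+00] edge gap mm 0.0 yaw err 0.0019
pics/sq_scene_31.82.png
top [ 0.5507 -0.0248  1.6135] 2.999 2434 in base frame [-6.0000e-04 -1.0990e-01  1.5689e+00] edge gap mm -0.1 yaw err -0.0019
pics/sq_top_31.82.png
```

Request:
step_arm:
  rows:
    - [[0,0,0,-0.01,0.3,-0.3,1],[0,0,0,-0.017,0.4,-0.3,1],[0,0,0,-0.017,0.4,0,1],[0,0,0,-0.017,0.4,0,1],[0,0,0,-0.017,0.4,0,1],[0,0,0,-0.017,0.4,0,1],[0,0,0,-0.017,0.4,0,1],[0,0,0,-0.017,0.4,0,1],[0,0,0,-0.013,0.3,0,1],[0,0,0,-0.009,0.2,0,1],[0,0,0,0,0,0,1],[0,0,0,0,0,0,1]]

```text
time: 32.92
ee_pos: [0.5535, -0.0804, -0.016]
tcp_rot: [0.692, 0.722, -0.0, 0.0]
ft_force: [0.7, -0.9, -0.3]
finger_gap: 0.0004
```

Request:
step_arm:
  rows:
    - [[0,0,0,-0.004,0.1,0,1],[0,0,0,-0.004,0.1,0,1],[0,0,0,-0.004,0.1,0,1],[0,0,0,0,0,0,1]]

```text
time: 33.25
ee_pos: [0.5533, -0.0773, -0.016]
tcp_rot: [0.692, 0.722, 0.0, -0.0]
ft_force: [-0.3, 1.0, -0.2]
finger_gap: 0.0002
```

Request:
step_arm:
  rows:
    - [[0,0,0,-0.004,0.1,0,1],[0,0,0,-0.004,0.1,0,1],[0,0,0,0,0,0,1]]

```text
time: 33.5
ee_pos: [0.5532, -0.0753, -0.016]
tcp_rot: [0.692, 0.722, 0.0, -0.0]
ft_force: [-0.9, 0.0, -0.9]
finger_gap: 0.0004
```

```bash
python3 st.py
```

```text
t 33.5 tcp [ 0.5532 -0.0753 -0.016 ] yaw_y 0.0431 z [-0.  0. -1.] F [-0.85  0.01 -0.88] T [-0.14  0.08 -0.01] gap 0.0004 j [-0.23  0.14  2.    0.    1.   -0.27]
```

Request:
step_arm:
  rows:
    - [[0,0,0,-0.004,0.1,0,1],[0,0,0,-0.004,0.1,0,1],[0,0,0,-0.004,0.1,0,1],[0,0,0,0,0,0,1]]

```text
time: 33.83
ee_pos: [0.5531, -0.0722, -0.0161]
tcp_rot: [0.692, 0.722, -0.0, -0.0]
ft_force: [-0.4, -0.3, 0.6]
finger_gap: 0.0004
```

Request:
step_arm:
  rows:
    - [[0,0,0,-0.004,0.1,0,1],[0,0,0,0,0,0,1]]

```text
time: 34.0
ee_pos: [0.5531, -0.0713, -0.016]
tcp_rot: [0.692, 0.722, 0.0, -0.0]
ft_force: [0.7, -0.4, 0.0]
finger_gap: -0.0
```

```bash
python3 st.py
```

```text
t 34.0 tcp [ 0.5531 -0.0713 -0.016 ] yaw_y 0.0431 z [ 0.  0. -1.] F [ 0.7  -0.39  0.04] T [-0.1   0.02  0.  ] gap -0.0 j [-0.22  0.14  2.    0.    1.   -0.27]
```

Request:
step_arm:
  rows:
    - [[0,0,0,-0.004,0.1,0,1],[0,0,0,0,0,0,1]]

```text
time: 34.17
ee_pos: [0.5531, -0.0708, -0.016]
tcp_rot: [0.692, 0.722, -0.0, 0.0]
ft_force: [0.4, -2.4, -0.1]
finger_gap: 0.0005
```

Request:
step_arm:
  rows:
    - [[0,0,0,-0.004,0.1,0,1],[0,0,0,0,0,0,1]]

```text
time: 34.33
ee_pos: [0.5531, -0.0708, -0.016]
tcp_rot: [0.691, 0.722, -0.001, 0.001]
ft_force: [-0.1, -6.1, -0.4]
finger_gap: 0.0007
```

```bash
python3 st.py
```

```text
t 34.3333 tcp [ 0.5531 -0.0708 -0.016 ] yaw_y 0.0438 z [ 0.    -0.003 -1.   ] F [-0.08 -6.15 -0.43] T [-1.16  0.07  0.01] gap 0.0007 j [-0.22  0.14  2.01 -0.    1.   -0.26]
```

That is a hard stop: the force rose from 2.4 to 6.1 N with no further travel, so the square is seated against the base. Backing off for the last check.

Request:
step_arm:
  rows:
    - [[0,0,0,0.01,-0.4,0,1],[0,0,0,0.03,-1,0,1],[0,0,0,0.05,-2,0,1],[0,0,0,0.05,-2,0.5,1],[0,0,0,0,0,3,1],[0,0,0,0,0,4,1],[0,0,0,0,0,4,1],[0,0,0,0,0,4,1],[0,0,0,0,0,4,1],[0,0,0,0,-3.5,2,1],[0,0,0,0,-3.5,0,1],[0,0,0,0,-3.5,0,1],[0,0,0,0,0,0,1],[0,0,0,0,0,0,1]]

```text
time: 35.5
ee_pos: [0.554, -0.23, 0.1987]
tcp_rot: [0.693, 0.721, 0.0, -0.0]
ft_force: [-0.8, 1.0, 0.6]
finger_gap: 0.0005
```

```bash
python3 st.py; python3 sq.py 0; python3 look.py 10 .061; python3 - <<'E'
from h import *
for n in C:
  p,d=cams.read_camera(n);W=cloud(n,d);cv2.imwrite(f'pics/{n}_end.png',p[:,:,::-1])
  if n=='scene':
   for t in("rasp","bowl","brush","sanding_block","jar","tape","forearm_model"):
    for r in finder.silhouettes(n,t)[:1]:
      X=W[r['pixels']];X=X[~np.isnan(X[:,0])];print(t,np.median(X,0).round(3))
E
```

```text
t 35.5 tcp [ 0.554  -0.23    0.1987] yaw_y 0.0399 z [-0.     0.001 -1.   ] F [-0.84  0.97  0.55] T [-0.08 -0.    0.01] gap 0.0005 j [-0.48  0.01  1.75  0.    1.38 -0.52]
scene [ 0.5525 -0.0243  1.613 ] 2.049 3716 in base frame [-6.0000e-04 -1.0990e-01  1.5706e+00] edge gap mm -0.1 yaw err -0.0002
pics/sq_scene_35.50.png
top [ 0.5507 -0.0246  1.6105] 2.82 4166 in base frame [-6.0000e-04 -1.0970e-01  1.5659e+00] edge gap mm -0.3 yaw err -0.0049
pics/sq_top_35.50.png
scene [0.5485 0.0856 0.0419 0.5486 0.0857 0.043 ] 1.983 16470 rel [0.0001 0.0001 0.0011]
  corner -0.065 -0.06 [0.551  0.0808 0.1912]
  corner 0.065 -0.06 [0.6168 0.0285 0.0703]
  corner -0.065 0.06 [0.4804 0.1423 0.071 ]
  corner 0.065 0.06 [0.6106 0.1468 0.0705]
  corner 0 0.06 [0.5456 0.1457 0.0708]
top [0.5464 0.085  0.0441 0.5464 0.085  0.0428] 2.923 11310 rel [ 0.      0.     -0.0014]
  corner -0.065 -0.06 [0.4828 0.0212 0.0713]
  corner 0.065 -0.06 [0.6133 0.0275 0.069 ]
  corner -0.065 0.06 [0.4794 0.1414 0.0701]
  corner 0.065 0.06 [0.6097 0.1489 0.0699]
  corner 0 0.06 [0.544  0.1452 0.0702]
rasp [0.69  0.37  0.025]
bowl [ 0.683 -0.432  0.046]
jar [0.41  0.383 0.075]
tape [ 0.434 -0.417  0.021]
forearm_model [0.62  0.483 0.084]
```

View pics/scene_end.png

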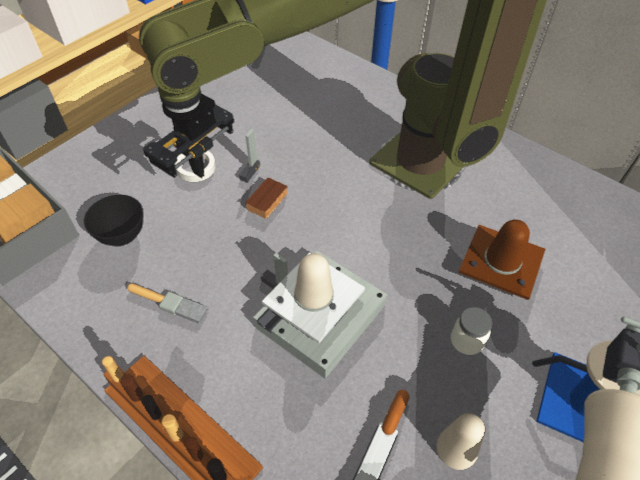

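The end picture shows the plate seated at scene (315,300), with the square standing at its ground face at (270,275). Everything else is where it was, and the tape is only partly hidden by the gripper. Handing in.

```bash
python3 -c "
from bench import env
print(env.job_done())"
```

```text
the job is handed in; nothing more can be done
None
```

The plate is seated in all three seats and the try square stands pressed against the base and the plate. I handed the job in at about 36 s of the 69 s allowed.

**What I did:**
- I slid the plate home with both open fingertips, first on its +x edge and then on its +y edge, until the balls dropped in.
- I took the try square farther from the robot, stood it on the bench at the ground faces and pressed it there at about 8 N. After letting go, I pushed once more on the back of the stock with shut fingers. That push hit a hard stop, with the force rising from 2.4 to 6.1 N and no further travel.

**Last checks, from both cameras:**

| Check | Reading |
|---|---|
| Plate against home | within 0.1 mm and 0.0014 rad |
| Plate top | 69–71 mm at the corners (home is 71 mm) |
| Square's edge to the ground faces | -0.1 mm (scene camera), -0.3 mm (top camera), i.e. touching |
| Square's yaw error | 0.000 rad (scene), -0.005 rad (top) |

**What went wrong or disagreed:**
- **First push failed:** the reported TCP was about 26 mm lower than the real fingertips. The fingers rode on the plate's top with about 6 N and dragged the plate a few mm, turning it 0.07 rad. I found the offset, allowed for it and redid the push.
- **Fingers touched the plate's ground face:** on releasing the square they pressed on it with about 6 N. The plate stayed home.
- **Brush and sanding block:** the networks missed both in the last check, so I only judged them unmoved from the picture.
- **Rest of the bench:** the other things to be left alone read within 2 mm of their start, except the tape. Its reading was about 2 cm off because the gripper partly hid it.

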